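Third hand for riveting a brass bracket to a copper panel

ROBOT

A 6-joint arm with a two-finger parallel gripper is mounted at the origin on the work surface. World frame = base frame: x ahead of the robot, y to its left, z up, the work surface at z = 0. Lengths are in m, angles in rad, forces in N, time in s.
With the tool pointing down it reaches from about 0.25 to 0.8 m from the base axis. Payload 3.9 kg.
Tool frame: the origin (TCP) lies where the fingers leave the gripper's body, on its centre line; the fingertips stand 73 mm ahead of it and the grasp point (between the pads) lies 54 mm ahead of it; z points along the fingers, y is the direction in which the jaws open and shut (so a half turn about z gives the same grasp; the last joint's range is limited). The gripper opens to 85 mm and grips with 20 to 120 N. Pads are 22 mm wide; open, the fingers measure 114 mm over their backs; the gripper's body (76 mm by 85 mm) begins 54 mm behind the grasp point. The pads swing forward as they close: fully open they stand 13 mm farther back than shut.
Start: joints at [1.332, 0.26, -0.138, 1.173, 0, 1.571], TCP at [0.124, 0.51, 0.304] pointing down, gripper open.
Joint ranges: [-2.78, 2.78], [-0.83, 1.72], [-1.28, 1.37], [-1.9, 2.12], [-1.57, 1.48], [-3.14, 3.14]. Speed limits (rad/s): [2.57, 2.57, 3.14, 3.14, 3.14, 3.14].

INTERFACE

Orientations are given as a unit quaternion [x, y, z, w].
In Python, from workcell import get_state, cams, job_done, cut_out, spot_point gives the robot as it stands.
- The arm moves only by the tool send_rows, never from a script. Its argument "targets" is a list of rows, each a list of 3 entries, a list of its own where there are three numbers: the turn, a rotation vector about the world's x, y, z in degrees, then the shift along the world's x, y, z in mm, then the closure in counts, from 0 (fully open) to 255 (shut). In form: [[[ax, ay, az], [x, y, z], fingers], ...]. A call has 1 to 8 rows; each row shifts and turns the commanded pose from where the row before left it; what a row does not reach is not made up. A row lasts 1/12 s, in which the tool goes at most 41.7 mm and 7.16 degrees, less where a joint would pass 70% of its speed; a pose out of reach is approached as far as the arm can. A call with a gripper value outside its range is refused whole. The fingers move at their own pace and stop on an object; the grip force is fixed at half the most. Time passes only in rows, so rows that do not move let the fingers close. It gives the time, the measured TCP pose, the force and the opening at its end, in the units of the state.
- get_state(): the state, without advancing time (a new reading comes with each control period).
- cams.capture(name): name is "scene" or "top" or "wrist"; returns the picture (400x640x3 uint8, blue, green, red); there is no depth.
- cams.calibration(name): a dict with "fov_y" (degrees; the focal length in pixels is half the picture's height over the tangent of half this angle, whatever the lens; pixels are square), "cx", "cy" (the principal point, pixels), "R" (3x3) and "t" (3): a world point X has camera coordinates R X + t. Camera axes: x right, y down, z forward; pixel columns grow to the right and rows downward; lengths in m; the calibration is good to about 2 mm. A picture is of the moment at which its call begins: read the wrist's pose just before it. calibration takes no time and is no camera call; for the wrist camera it gives the pose at the moment of the call.
- job_done(): hands the job in, once; it reports no verdict.
Trained networks look in the newest picture that a camera, given by its name, has taken for a name from the list of things; names that differ only in an ending like _2 or _b are one class to them, and where a whole thing is asked for, a point or a joint stands for the part that bears it (a point fixed in the world has none). Each returns a list of dicts, best first, with "confidence" (0 to 1); they miss things now and then, are a little off and sometimes report something else, mostly with a low value. They report only what shows in the picture. A call takes as long as a camera call. They do not tell look-alikes from the thing itself.
- cut_out(camera, target): "pixels" (400x640 bool, what is visible of it) and "extent" ([left, top, right, bottom] in pixels, round what is visible of it).
- spot_point(camera, target): "location" ([column, row] in pixels: a listed point, or the origin of a listed thing).
The state is a dict: "t": time; "joint_pos": joint angles; "joint_vel": joint speeds; "joint_torque": joint torques, N m; "tool_pos": TCP position; "eef_rot": TCP orientation; "contact_force": force on the tool from outside, world axes, zero at the start; "wrist_torque": the same for the moment, N m; "finger_gap": opening from 0.0 (shut) to 1.0 (fully open).
Only numpy, scipy, OpenCV 4.12 (cv2) and the standard library are available. Lean on these libraries where they do the work, as an engineer would, in place of code of your own. Each camera call takes 0.05 s, during which the arm holds its last target.

TASK

Take the orange-tipped spring clip off the rivet tray and clip it over the top edge of the free end of the copper panel (the end without the blue screw clamp), so that it grips the panel to the angle plate behind it. Then pick up the brass bracket and, clear of the bench, hold its foot upright and flat against the copper panel, inside the blue patch, with a steady push of about 10 newtons (6 to 16 will do, and never over 30, the copper dents). The smith rivets it while you hold: keep that push steady for two seconds, then finish still gripping and pushing it, do not let go, and leave the smith's other things on the bench undisturbed.

Things in the scene. Friction and masses are not known exactly. Their poses are not given: they have to be found in the camera images.
- fence: Fixed dark steel angle plate that backs the panel. Origin on the bench under the middle of the 12 mm sandwich of panel (front 3 mm) and steel upright (rear 9 mm); z up, y along it, x out of its rear. Upright 280 x 100 mm high, rear face at x 6 mm; foot and webs (y +-52 mm) reach x 96 mm. A blue screw clamp is fixed at y +115 mm, 24 mm out in front, 135 mm high.
- panel: Copper panel 280 long x 100 high x 3 mm, fixed upright against the angle plate; origin and axes as fence. Its front face, at x = -6 mm, looks to -x; its top edge, 100 mm above the bench, is flush with the steel's. A blue tick on that edge marks its middle (y = 0).
- patch (a point): Centre of the blue patch on the panel's front face: 62 mm wide (y), 52 mm high, centred 55 mm above the bench in the middle of the panel. Axes as the panel: x points into the panel, y along it, z up.
- free_end (a point): Middle of the clip's place: on the top edge (100 mm above the bench), mid-thickness of the 12 mm sandwich, 25 mm in from the panel's free end (the end at y = -140 mm). Axes as the panel. The clip may sit up to 25 mm to either side of it.
- tray: Plywood rivet tray, open top, 120 (x) x 200 (y) x 75 mm high, walls 12 mm, fixed. Origin under its centre. The clip starts parked on its long wall at x = +54 mm.
- clip: Spring clip (hand clamp), 110 g, 90 mm tall, 26 mm wide (y), steel with orange grips and jaw tips. Origin on its pivot; z up, y along the pivot, x across the jaws. Grips stand above the pivot; jaw tips are 24 to 36 mm below it, the coil 6 mm below. It is parked with its pivot 14 mm above the wall's edge; seat it as deep on the panel. Either way round will do.
- clip_jaw (a joint): Angle between the clip's halves, rad: 0 when the jaws are 12 mm apart (closed on the tray wall or the panel), up to 0.56 fully squeezed open, -0.4 jaws shut; sprung shut with 0.4 N m/rad, 0.28 N m at 0 (about 9 N at the jaws).
- bracket: Cast brass bracket, 0.4 kg, loose, lying on its arm as it will be held. Origin: bottom middle of its foot's mating face, which looks to +x; arm to -x; z up. Foot 50 wide x 40 high x 6 mm; arm 28 wide, 6 thick, 110 mm long. On the arm a rib 9 mm thick, top 34 mm above the underside, runs from the foot to x -90 mm: pinch it from above at x -60 to -75. Centre of mass at x -40 mm.
- foot (a point): Centre of the bracket's mating face (20 mm above its underside). Axes as the bracket: x points out of the mating face.
- hammer: Bystander: hammer with a wooden handle, lying loose behind the tray.
- bowl: Bystander: small copper bowl, 124 mm across, loose.
- funnel: Bystander: copper cone 150 mm tall, standing loose.
- jar: Bystander: amber glass jar with a steel lid, 100 mm tall, loose.
- punch: Bystander: steel rivet set, a rod 22 mm thick and 100 mm tall, standing loose.
- brush: Bystander: hand brush, lying loose.
- clip_grip (a point): Point midway between the clip's two orange grips, 42 mm above the pivot, fixed to the half at +x. Grips are 26 mm wide (y), 24 mm tall. Parked, they measure 59 mm over their outer faces here, 65 mm at the tops. Pinched across x to 38 mm (11 N on each) they open the jaws to about 26 mm. Axes as the clip; they lean by half the jaw angle when squeezed.
Things that resemble listed ones, but are neither listed nor needed, are in the scene too. Of the things that look like the clip, the largest one is meant.

How it is judged:
By the outcome, as a careful person would: the job done as asked, in the order asked, and still so for the second after the job is handed in, while the arm keeps its last pose, push and grip.
It also fails if it takes over 69 s, if anything falls off the work surface, if the arm or the gripper's body presses on something with over 40 N, if the wrist force passes 120 N, or if a joint passes its speed limit or range.

## Working session

There is one attempt and no reset: what is moved stays moved. The work goes in short steps, Python scripts to look and compute and a tool call to move; the robot and the scene stay as the last step left them, time stands still between calls to the robot, and variables do not carry over. Pictures are saved under pics/ and viewed, and the job is handed in when it is done.

Besides the shell and the picture viewer there is one more tool, called after "Call:" as a command line: name --argument value ..., lists and objects as JSON in quotes. send_rows: Moves the arm, as the interface text tells. Its arguments: {"type":"object","properties":{"targets":{"type":"array"}},"required":["targets"]}

```bash
ls; mkdir -p pics
cat > h.py <<'E'
import numpy as np, cv2
from workcell import get_state, cams, job_done, cut_out, spot_point
def cal(n):
    c=cams.calibration(n); f=200/np.tan(np.radians(c['fov_y'])/2)
    return f,c['cx'],c['cy'],np.array(c['R']),np.array(c['t'])
def proj(n,X,c=None):
    f,cx,cy,R,t=c or cal(n); p=R@np.array(X,float)+t
    return np.array([cx+f*p[0]/p[2],cy+f*p[1]/p[2]])
def ray(n,px,c=None):
    f,cx,cy,R,t=c or cal(n); d=R.T@np.array([(px[0]-cx)/f,(px[1]-cy)/f,1]); o=-R.T@t
    return o,d/np.linalg.norm(d)
def atz(n,px,z,c=None):
    o,d=ray(n,px,c); return o+d*(z-o[2])/d[2]
E
python3 - <<'E'
from h import *
s=get_state(); print(s)
for n in ['scene','top','wrist']:
    c=cams.calibration(n); print(n,{k:np.round(v,3).tolist() for k,v in c.items() if not isinstance(v,str)})
    im=cams.capture(n); cv2.imwrite(f'pics/{n}0.png',im)
    for t in ['clip','panel','patch','free_end','tray','bracket','foot','clip_grip','fence']:
        try:
            r=spot_point(n,t); print(n,t,[(np.round(q['location'],1).tolist(),round(q['confidence'],2)) for q in r])
        except Exception as e: print(n,t,e)
print(get_state()['t'])
E
```

```text
pics
{'t': 0.0, 'joint_pos': array([ 1.33199410e+00,  2.60700259e-01, -1.39390667e-01,  1.17269861e+00,
        4.06254331e-05,  1.57076724e+00]), 'joint_vel': array([ 0.00112314, -0.00097914,  0.0003457 , -0.00104467, -0.00020435,
       -0.0006787 ]), 'joint_torque': array([-7.20921817e-04, -4.05677927e+01,  2.53921598e+01,  1.87910412e-02,
       -1.31919628e-04, -7.01831233e-07]), 'tool_pos': array([0.12404397, 0.50957308, 0.30304808]), 'eef_rot': array([ 1.19103129e-01,  9.92881388e-01, -9.87085124e-04, -1.38895332e-04]), 'contact_force': array([0.41735588, 0.27091916, 0.2732593 ]), 'wrist_torque': array([ 0.02931555, -0.03926176, -0.03926764]), 'finger_gap': 1.0000984371436947}
scene {'fov_y': 49.591, 'cx': 318.854, 'cy': 199.616, 'R': [[-0.634, 0.774, -0.003], [0.617, 0.503, -0.606], [-0.467, -0.386, -0.795]], 't': [0.408, -0.249, 1.347]}
scene clip [([340.0, 205.0], 0.9), ([396.8, 208.5], 0.56), ([383.4, 236.1], 0.54)]
scene panel [([421.5, 284.4], 0.95)]
scene patch [([420.5, 275.0], 0.88)]
scene free_end [([425.2, 314.6], 0.75), ([338.1, 203.6], 0.68), ([422.1, 284.5], 0.59
[... 513 characters left out ...]
[([195.0, 211.3], 0.74)]
top patch [([185.2, 214.0], 0.9), ([159.0, 167.1], 0.51), ([259.9, 131.7], 0.5)]
top free_end [([157.8, 166.9], 0.62)]
top tray [([303.6, 235.4], 0.85)]
top bracket [([382.6, 217.2], 0.95)]
top foot [([385.4, 211.8], 0.76)]
top clip_grip [([283.2, 208.6], 0.81), ([383.1, 213.2], 0.58), ([247.3, 232.1], 0.54), ([251.9, 266.5], 0.45)]
top fence [([194.2, 212.2], 0.64)]
wrist {'fov_y': 66.979, 'cx': 320.981, 'cy': 197.849, 'R': [[0.237, 0.971, 0.0], [0.934, -0.228, 0.277], [0.269, -0.065, -0.961]], 't': [-0.525, -0.036, 0.379]}
wrist clip []
wrist panel []
wrist patch []
wrist free_end []
wrist tray []
wrist bracket []
wrist foot []
wrist clip_grip []
wrist fence []
1.5
```

Run:
```python
import cv2
for n in ['scene0','top0']:
    im=cv2.imread(f'pics/{n}.png'); 
    cv2.imwrite(f'pics/{n}c.png',cv2.resize(im[100:400,120:520],(800,600),interpolation=cv2.INTER_CUBIC))
```

```text
(no output)
```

View pics/scene0.png

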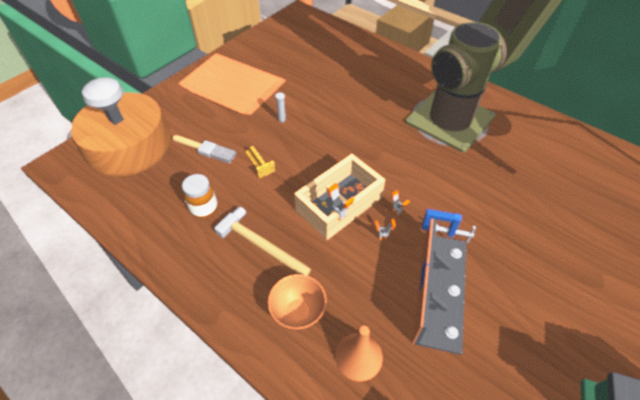

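View pics/top0.png

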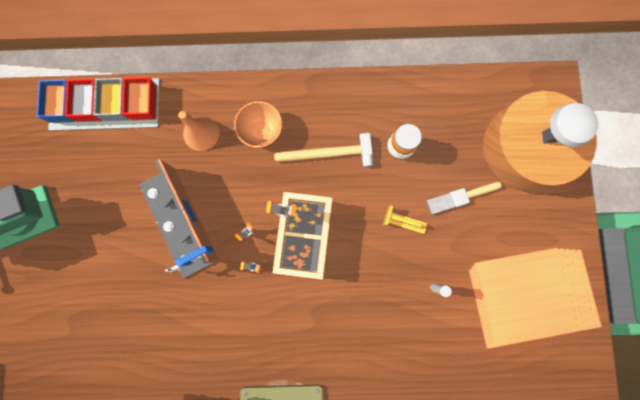

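View pics/wrist0.png

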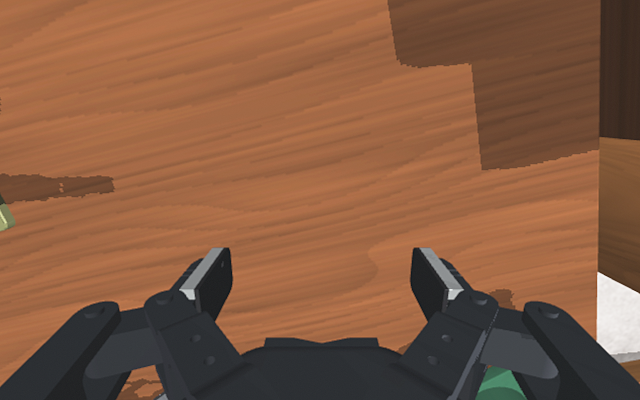

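Run:
```python
import cv2
t=cv2.imread('pics/top0.png'); s=cv2.imread('pics/scene0.png')
def crop(im,x0,y0,w,h,k,n): cv2.imwrite(f'pics/{n}.png',cv2.resize(im[y0:y0+h,x0:x0+w],None,fx=k,fy=k,interpolation=cv2.INTER_CUBIC))
crop(t,130,150,210,150,3.8,'t_a'); crop(t,360,180,100,75,8,'t_b')
crop(s,290,150,190,142,4.2,'s_a'); crop(s,400,200,90,160,3.7,'s_p'); crop(s,235,130,60,60,10,'s_b')
```

```text
(no output)
```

View pics/t_a.png

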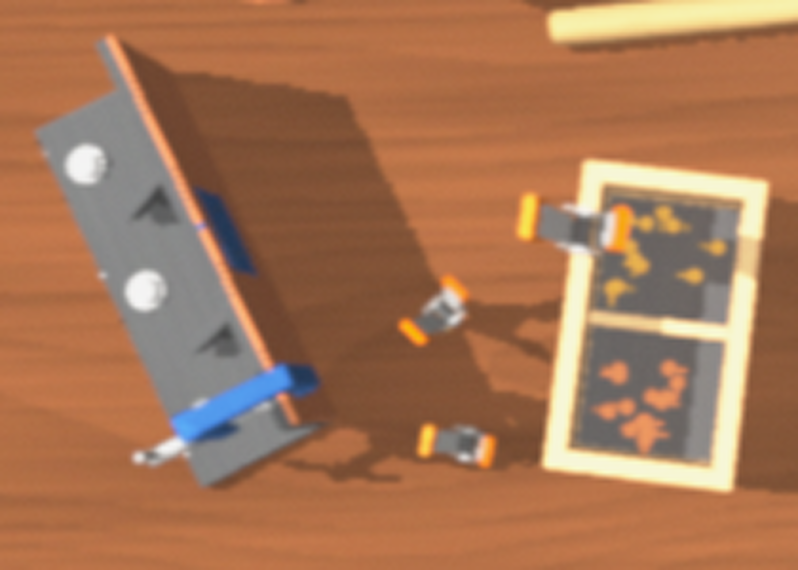

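View pics/t_b.png

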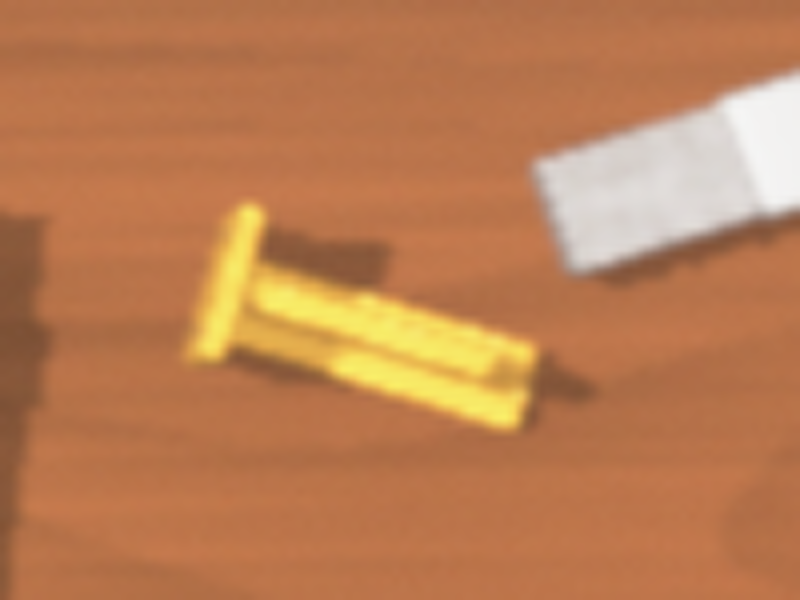

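View pics/s_a.png

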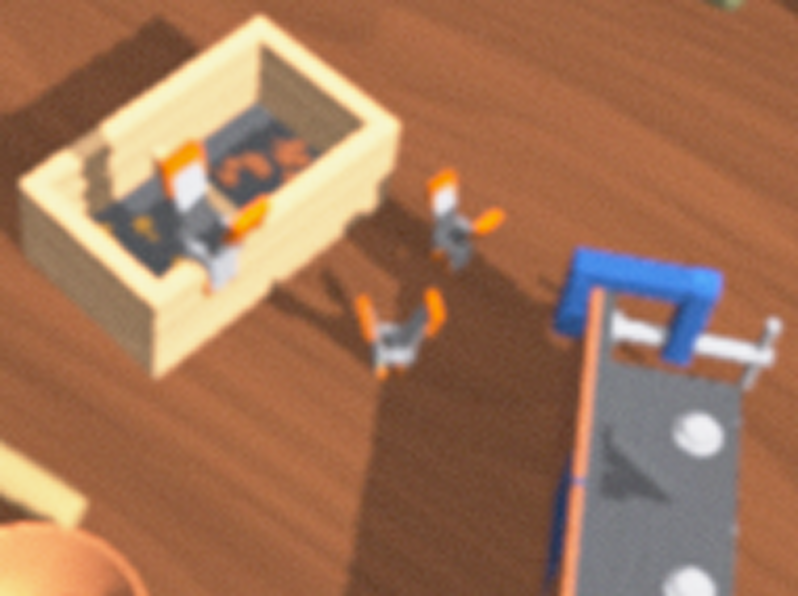

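View pics/s_p.png

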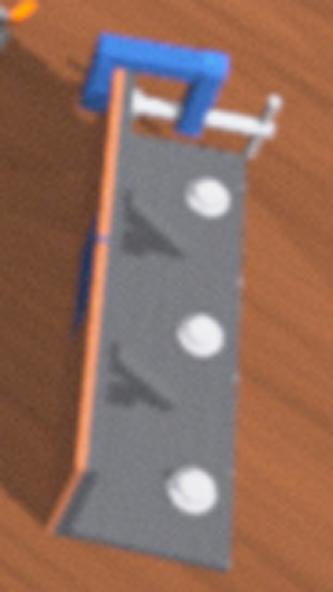

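View pics/s_b.png

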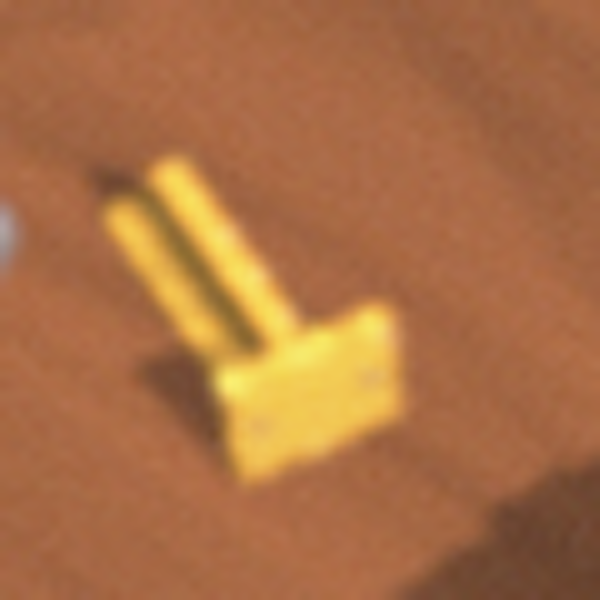

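```bash
cat > fit.py <<'E'
from h import *
from scipy.optimize import least_squares
T=lambda u,x0,y0,k:((u[0]+.5)/k-.5+x0,(u[1]+.5)/k-.5+y0)
ta=lambda *u:T(u,130,150,3.8); tb=lambda *u:T(u,360,180,8); sa=lambda *u:T(u,290,150,4.2); sp=lambda *u:T(u,400,200,3.7); sb=lambda *u:T(u,235,130,10)
C={n:cal(n) for n in ['top','scene']}
def w(p,X):
    c,s=np.cos(p[2]),np.sin(p[2]); return np.array([p[0]+c*X[0]-s*X[1],p[1]+s*X[0]+c*X[1],X[2]])
def fit(obs,p0):
    f=lambda p:np.concatenate([proj(n,w(p,X),C[n])-px for n,px,X in obs])
    r=least_squares(f,p0,loss='soft_l1'); print(np.round(r.x[:2]*1000,1),np.degrees(r.x[2]).round(2)); print(np.round(r.fun.reshape(-1,2),1).tolist()); return r.x
E
python3 - <<'E'
from fit import *
print([(-c[3].T@c[4]).round(3) for c in C.values()])
pan=fit([('top',ta(201,226),(-.0045,0,.1)),('top',ta(113,38),(-.0045,-.14,.1)),('top',ta(97,42),(.006,-.14,.1)),
 ('scene',sp(101,240),(-.0045,0,.1)),('scene',sp(80,468),(-.0045,-.14,.1)),('scene',sp(120,70),(-.0045,.14,.1)),('scene',sp(52,530),(-.006,-.14,0))],[.45,.3,2])
tray=fit([('top',ta(583,160),(.06,.1,.075)),('top',ta(769,182),(-.06,.1,.075)),('top',ta(732,490),(-.06,-.1,.075)),('top',ta(543,467),(.06,-.1,.075)),
 ('scene',sa(20,185),(-.06,.1,.075)),('scene',sa(262,15),(-.06,-.1,.075)),('scene',sa(400,125),(.06,-.1,.075)),('scene',sa(155,300),(.06,.1,.075))],[.45,.0,1.4])
fit([('top',ta(583,160),(.06,-.1,.075)),('top',ta(769,182),(-.06,-.1,.075)),('top',ta(732,490),(-.06,.1,.075)),('top',ta(543,467),(.06,.1,.075))],[.45,.0,1.4])
br=fit([('top',tb(240,205),(0,-.025,.04)),('top',tb(267,208),(-.006,-.025,.04)),('top',tb(190,360),(0,.025,0)),('top',tb(516,430),(-.11,.014,.006)),
 ('scene',sb(212,378),(0,-.025,.04)),('scene',sb(245,483),(0,-.025,0)),('scene',sb(405,410),(0,.025,0)),('scene',sb(398,310),(0,.025,.04)),
 ('scene',sb(170,160),(-.1,.014,.006)) ][:8],[.4,-.2,1.3])
fit([('top',tb(240,205),(0,-.025,.04)),('top',tb(267,208),(-.006,-.025,.04)),('top',tb(190,360),(0,.025,0)),
 ('scene',sb(212,378),(0,-.025,.04)),('scene',sb(245,483),(0,-.025,0)),('scene',sb(405,410),(0,.025,0)),('scene',sb(398,310),(0,.025,.04))],[.4,-.2,1.3])
for n,px in [('top',(281.6,206.8)),('scene',(340,205))]: print('clip',atz(n,px,.089))
for n,px in [('top',(283.2,208.6)),('scene',(341,196))]: print('grip',atz(n,px,.131))
E
```

```text
[array([ 0.44 , -0.105,  1.022]), array([1.041, 0.33 , 0.922])]
[544.8 225.2] 116.01
[[0.3, 0.1], [-0.7, -0.5], [-0.3, 0.4], [0.3, -0.2], [0.0, 0.1], [0.2, -6.1], [-1.8, 0.7]]
[303.6 -61.9] 96.78
[[0.4, 162.4], [1.5, 148.9], [-1.2, -16.5], [-0.2, -3.1], [84.0, -74.8], [-9.2, 9.5], [-1.4, 2.1], [90.2, -86.4]]
[478.2 -66.1] 81.49
[[0.6, 0.1], [-0.6, -0.0], [-0.4, -0.0], [0.4, 0.0]]
[ 523.9 -285.9] 71.09
[[1.3, 0.3], [0.2, 0.7], [-0.4, 0.5], [0.5, -0.0], [1.5, 1.4], [-0.1, 0.4], [-0.3, 0.5], [-0.8, 0.9]]
[ 523.8 -286.2] 72.46
[[1.2, 0.3], [0.1, 0.6], [-0.1, 0.6], [1.6, 1.5], [-0.1, 0.5], [-0.4, 0.3], [-0.9, 0.7]]
clip [ 0.54685997 -0.01708557  0.089     ]
clip [ 0.53282651 -0.02472793  0.089     ]
grip [ 0.53769184 -0.02469801  0.131     ]
grip [ 0.53650076 -0.02086924  0.131     ]
```

Call:
send_rows --targets '[[[0,0,1],[24.4,-31.2,0],0],[[0,0,1],[24.4,-31.2,0],0],[[0,0,1],[24.4,-31.2,0],0],[[0,0,1],[24.4,-31.2,0],0],[[0,0,1.2],[24.4,-31.2,0],0],[[0,0,0],[24.4,-31.2,0],0],[[0,0,0],[24.4,-31.2,0],0],[[0,0,0],[24.4,-31.2,0],0]]'

```text
t: 2.17
tool_pos: [0.3201, 0.2589, 0.3042]
eef_rot: [0.074, 0.997, 0.0, 0.0]
contact_force: [0.0, 0.1, 0.3]
finger_gap: 1.003
```

Call:
send_rows --targets '[[[0,0,0],[24.4,-31.2,0],0],[[0,0,0],[24.4,-31.2,0],0],[[0,0,0],[24.4,-31.2,0],0],[[0,0,0],[24.4,-31.2,0],0],[[0,0,0],[24.4,-31.2,0],0],[[0,0,0],[24.4,-31.2,0],0],[[0,0,0],[24.4,-31.2,0],0],[[0,0,0],[24.4,-31.2,0],0]]'

```text
t: 2.83
tool_pos: [0.5155, 0.009, 0.3041]
eef_rot: [0.074, 0.997, 0.0, 0.0]
contact_force: [0.4, 0.4, 0.3]
finger_gap: 1.001
```

```bash
cat > st.py <<'E'
from h import *
from scipy.spatial.transform import Rotation as Ro
def st():
    s=get_state(); R=Ro.from_quat(s['eef_rot']).as_matrix()
    print('t',round(s['t'],2),'tcp',np.round(s['tool_pos']*1000,1),'yawY',np.degrees(np.arctan2(R[1,1],R[0,1])).round(2),'z',R[:,2].round(3),'F',s['contact_force'].round(1),'M',s['wrist_torque'].round(2),'gap',round(s['finger_gap'],3),'j',s['joint_pos'].round(2))
    return s
E
python3 - <<'E'
from st import *
st(); im=cams.capture('wrist'); cv2.imwrite('pics/w1.png',im)
c=cal('wrist'); s=get_state(); p=s['tool_pos']; print('campos',-c[3].T@c[4])
for t in ['clip','clip_grip']:
    r=spot_point('wrist',t); print(t,[(np.round(q['location'],1).tolist(),round(q['confidence'],2),atz('wrist',q['location'],.089 if t=='clip' else .131,c).round(4)) for q in r])
E
```

```text
t 2.83 tcp [515.5   9.  304.1] yawY 81.49 z [ 0.  0. -1.] F [0.4 0.4 0.3] M [ 0.   -0.03 -0.02] gap 1.001 j [ 0.02  0.24 -0.16  1.17  0.    0.17]
campos [0.45049612 0.01467403 0.37326136]
clip [([359.0, 59.1], 0.84, array([0.4148, 0.0523, 0.089 ])), ([291.4, 212.1], 0.8, array([ 0.5433, -0.0306,  0.089 ])), ([601.0, 278.8], 0.42, array([0.6669, 0.2804, 0.089 ]))]
clip_grip [([287.4, 229.5], 0.89, array([ 0.5447, -0.0302,  0.131 ])), ([388.2, 143.9], 0.88, array([0.485 , 0.0623, 0.131 ])), ([363.3, 55.0], 0.84, array([0.4178, 0.0502, 0.131 ]))]
```

Run:
```python
from fit import *
from st import *
s=st(); im=cv2.imread('pics/w1.png'); c=cal('wrist'); print('campos',-c[3].T@c[4])
pan=[.5448,.2252,np.radians(116)]; tray=[.4782,-.0661,np.radians(81.5)]
def dot(X,col): 
    u=proj('wrist',X,c); cv2.circle(im,tuple(int(round(v)) for v in u),3,col,-1); print(u.round(1))
for x in(.06,.048):
  for y in (-.1,.1): dot(w(tray,(x,y,.075)),(0,255,0))
dot((.538,-.0205,.131),(255,0,255)); dot((.538,-.0205,.089),(255,255,0)); 
dot(w(pan,(-.0045,.0,.1)),(0,255,255));dot(w(pan,(-.0045,-.14,.1)),(0,255,255))
cv2.imwrite('pics/w1d.png',im)
```

```text
t 2.98 tcp [516.    8.8 303.5] yawY 81.26 z [ 0. -0. -1.] F [-0.8  0.3 -0.4] M [ 0.01  0.03 -0.01] gap 1.001 j [ 0.02  0.24 -0.16  1.17 -0.    0.17]
campos [0.44649788 0.01897903 0.37342584]
[303.5 249.5]
[298.8  45.8]
[292.4 249.5]
[285.5  45.9]
[291.7 227.6]
[295.6 211.9]
[551.7 186.9]
[605.2 294.6]
```

View pics/w1d.png

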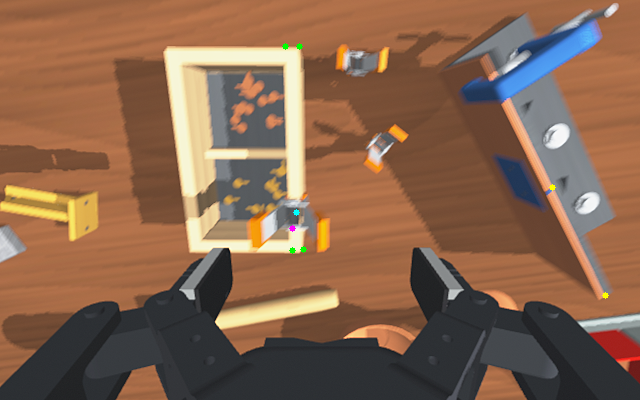

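Call:
send_rows --targets '[[[0,0,0],[24,-29.3,0],0],[[0,0,0.2],[0,0,-30],0],[[0,0,0],[0,0,-30],0],[[0,0,0],[0,0,-30],0],[[0,0,0],[0,0,-15],0],[[0,0,0],[0,0,-15],0],[[0,0,0],[0,0,0],0],[[0,0,0],[0,0,0],60]]'

```text
t: 3.65
tool_pos: [0.5373, -0.0173, 0.1835]
eef_rot: [0.071, 0.997, 0.0, -0.001]
contact_force: [0.7, 0.3, 0.5]
finger_gap: 0.887
```

Run:
```python
from st import *
cams.capture('wrist');cams.capture('wrist');s=st(); im=cams.capture('wrist'); cv2.imwrite('pics/w2.png',im)
```

```text
t 3.75 tcp [538.8 -18.  185.1] yawY 81.77 z [ 0.001 -0.001 -1.   ] F [-0.5 -0.7 -0.2] M [-0.2   0.14 -0.03] gap 0.766 j [-0.03  0.36 -0.32  0.89 -0.    0.11]
```

View pics/w2.png

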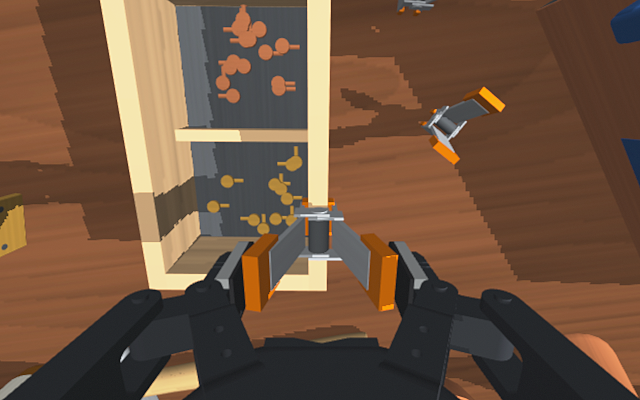

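Call:
send_rows --targets '[[[0,0,0],[0,0,0],90],[[0,0,0],[0,0,0],110],[[0,0,0],[0,0,0],130],[[0,0,0],[0,0,0],141],[[0,0,0],[0,0,0],141],[[0,0,0],[0,0,0],141],[[0,0,0],[0,0,0],141]]'

```text
t: 4.38
tool_pos: [0.5401, -0.019, 0.1867]
eef_rot: [0.072, 0.997, -0.001, 0.002]
contact_force: [-1.5, -1.9, 10.8]
finger_gap: 0.45
```

Run:
```python
from st import *
s=st(); im=cams.capture('wrist'); cv2.imwrite('pics/w3.png',im);st()
im=cams.capture('scene'); cv2.imwrite('pics/s3.png',cv2.resize(im[140:260,270:430],None,fx=5,fy=5))
```

```text
t 4.38 tcp [540.1 -19.  186.7] yawY 81.69 z [ 0.005 -0.001 -1.   ] F [-1.5 -1.9 10.8] M [-0.4   0.44  0.02] gap 0.45 j [-0.03  0.36 -0.32  0.89 -0.    0.11]
t 4.43 tcp [540.1 -18.9 186.6] yawY 81.69 z [ 0.005 -0.001 -1.   ] F [-2.2 -1.3 11.8] M [-0.4   0.38 -0.06] gap 0.45 j [-0.03  0.36 -0.32  0.89 -0.    0.11]
```

View pics/w3.png

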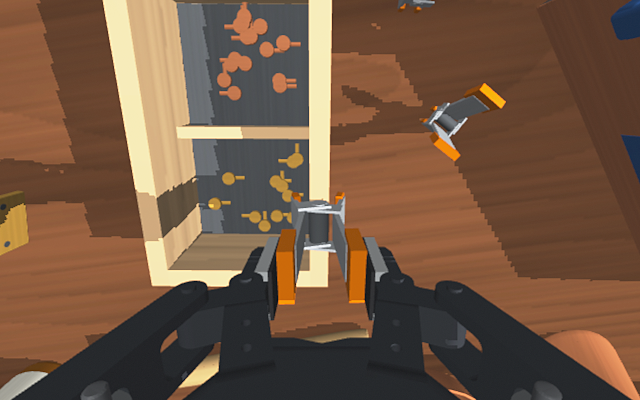

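View pics/s3.png

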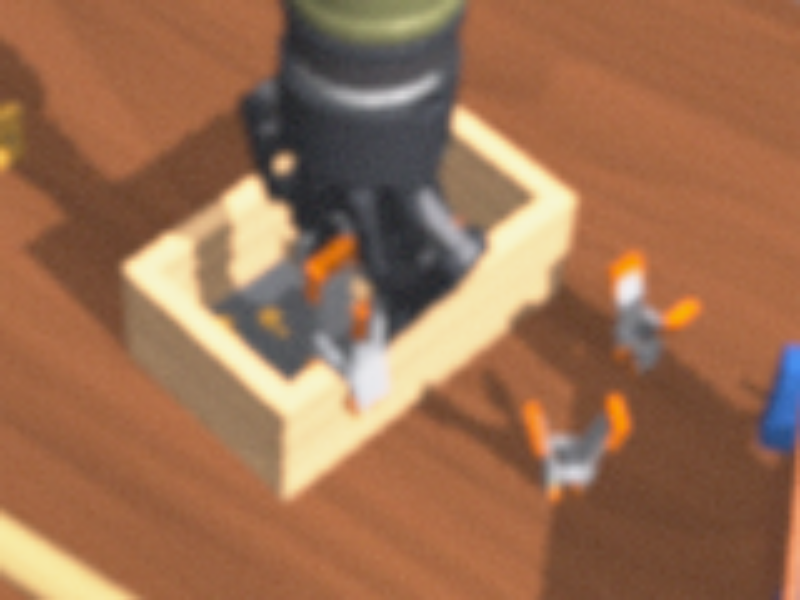

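Call:
send_rows --targets '[[[0,0,0],[0,0,8],141],[[0,0,0],[0,0,12],141],[[0,0,0],[0,0,20],141],[[0,0,0],[0,0,25],141],[[0,0,0],[0,0,20],141],[[0,0,0],[0,0,0],141],[[0,0,0],[0,0,0],141]]'

```text
t: 5.07
tool_pos: [0.5394, -0.0184, 0.2701]
eef_rot: [0.072, 0.997, 0.0, 0.002]
contact_force: [0.1, 0.3, -1.9]
finger_gap: 0.452
```

Run:
```python
from st import *
s=st(); im=cams.capture('wrist'); cv2.imwrite('pics/w4.png',im)
im=cams.capture('scene'); cv2.imwrite('pics/s4.png',cv2.resize(im[120:240,270:430],None,fx=5,fy=5))
```

```text
t 5.07 tcp [539.4 -18.4 270.1] yawY 81.72 z [ 0.003  0.    -1.   ] F [ 0.1  0.3 -1.9] M [ 0.05  0.03 -0.  ] gap 0.452 j [-0.03  0.3  -0.17  1.1   0.    0.11]
```

View pics/w4.png

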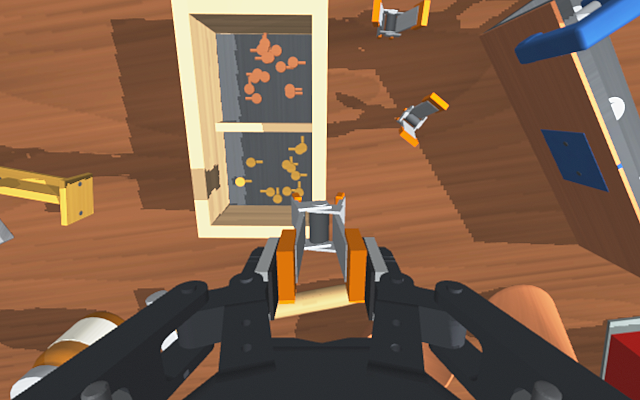

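View pics/s4.png

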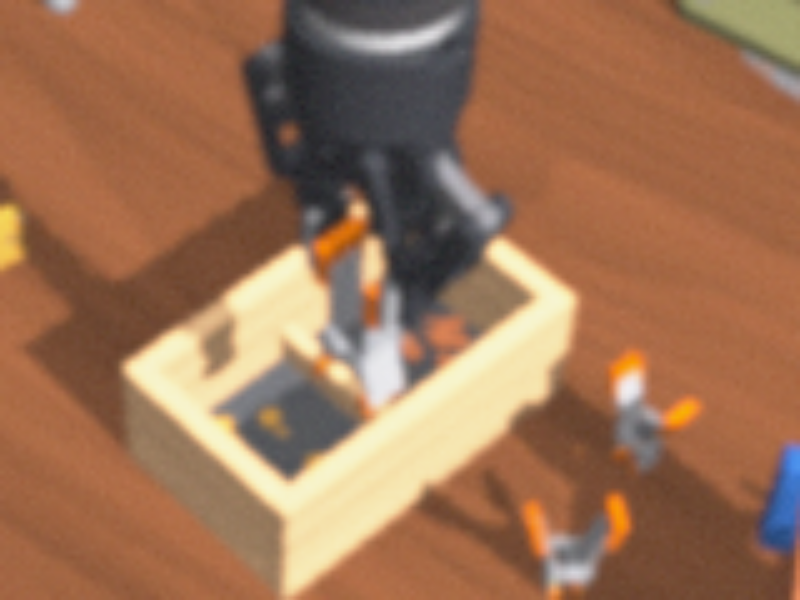

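Run:
```python
from st import *
s=st(); c=cal('wrist'); R=Ro.from_quat(s['eef_rot']).as_matrix(); p=s['tool_pos']
o=-c[3].T@c[4]; print('cam in tool',(R.T@(o-p)).round(4))
for z in (.03,.054,.096,.1,.13): print(z, proj('wrist',p+R@np.array([0,0,z]),c).round(1))
for z,x in [(z,x) for z in (.096,.132) for x in (-.013,.013)]: print('clip edges',z,x, proj('wrist',p+R@np.array([x,0,z]),c).round(1))
for n,u in [('pivot',(318,228)),('tipsfar',(318,195)),('gripTopL far',(287,230)),('gripnear',(287,303))]:
    o,d=ray('wrist',u,c); a=R.T@(o-p); b=R.T@d
    for x0 in (-.013,0,.013): print(n,x0,(a+b*(x0-a[0])/b[0]).round(4))
```

```text
t 5.17 tcp [537.9 -18.3 267.9] yawY 81.72 z [-0.002  0.    -1.   ] F [ 0.6  0.7 -2.2] M [-0.02 -0.04 -0.02] gap 0.452 j [-0.03  0.3  -0.18  1.1   0.    0.11]
cam in tool [ 0.0703 -0.0005 -0.0699]
0.03 [322.3 302.2]
0.054 [322.  270.3]
0.096 [321.8 234.3]
0.1 [321.8 231.7]
0.13 [321.6 215.3]
clip edges 0.096 -0.013 [321.8 254.3]
clip edges 0.096 0.013 [321.8 213.6]
clip edges 0.132 -0.013 [321.6 231.4]
clip edges 0.132 0.013 [321.6 196.6]
pivot -0.013 [-0.013  -0.0027  0.1387]
pivot 0 [ 0.     -0.0023  0.1061]
pivot 0.013 [ 0.013  -0.002   0.0735]
tipsfar -0.013 [-0.013  -0.0035  0.2298]
tipsfar 0 [ 0.    -0.003  0.183]
tipsfar 0.013 [ 0.013  -0.0026  0.1362]
gripTopL far -0.013 [-0.013  -0.0252  0.1348]
gripTopL far 0 [ 0.     -0.0213  0.1028]
gripTopL far 0.013 [ 0.013  -0.0175  0.0709]
gripnear -0.013 [-0.013  -0.0158  0.0479]
gripnear 0 [ 0.     -0.0134  0.0295]
gripnear 0.013 [ 0.013  -0.011   0.0111]
```

Run:
```python
from st import *
im=cams.capture('top'); 
for t in ['funnel','bowl','hammer','jar','punch','brush']:
    r=spot_point('top',t); print(t,[(np.round(q['location'],0).tolist(),round(q['confidence'],2),atz('top',q['location'],0).round(3)[:2].tolist()) for q in r[:2]])
cams.capture('scene')
r=spot_point('scene','funnel'); print([(q['location'],q['confidence'],atz('scene',q['location'],0).round(3)) for q in r])
cv2.imwrite('pics/t5.png',im)
```

```text
funnel []
bowl []
hammer [([322.0, 151.0], 0.74, [0.706, -0.121])]
jar [([401.0, 142.0], 0.91, [0.726, -0.34])]
punch []
brush [([276.0, 207.0], 0.63, [0.557, 0.005]), ([462.0, 195.0], 0.61, [0.575, -0.495])]
[([361.6, 358.0], 0.85, array([0.766, 0.216, 0.   ]))]
```

View pics/t5.png

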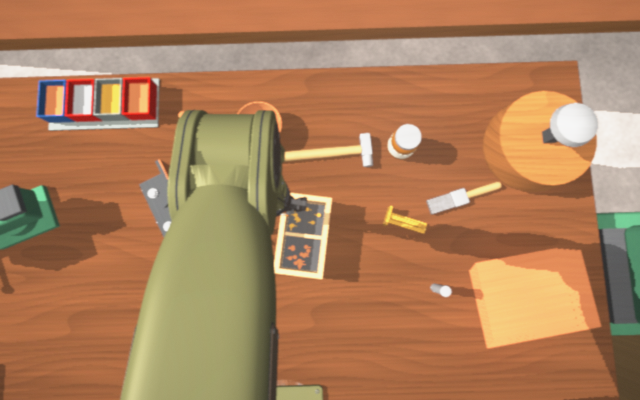

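Call:
send_rows --targets '[[[0,0,4.3],[13.7,36.7,0],141],[[0,0,4.3],[13.7,36.7,0],141],[[0,0,4.3],[13.7,36.7,0],141],[[0,0,4.3],[13.7,36.7,0],141],[[0,0,4.3],[13.7,36.7,0],141],[[0,0,4.3],[13.7,36.7,0],141],[[0,0,4.3],[13.7,36.7,0],141],[[0,0,4.2],[13.7,36.7,0],141]]'

```text
t: 6.28
tool_pos: [0.6485, 0.2771, 0.2688]
eef_rot: [-0.227, 0.974, -0.0, 0.0]
contact_force: [1.9, -0.1, -1.2]
finger_gap: 0.454
```

Call:
send_rows --targets '[[[0,0,0],[0,0,0],141],[[0,0,0],[0,0,0],141],[[0,0,0],[0,0,0],141]]'

```text
t: 6.53
tool_pos: [0.6478, 0.2751, 0.2682]
eef_rot: [-0.225, 0.974, -0.0, -0.001]
contact_force: [0.3, 0.2, -1.2]
finger_gap: 0.446
```

Run:
```python
from fit import *
from st import *
s=st(); c=cal('wrist'); im=cams.capture('wrist'); cv2.imwrite('pics/w6r.png',im)
pan=[.5448,.2252,np.radians(116)]
for X in [(-.006,-.14,.1),(.006,-.14,.1),(-.006,-.05,.1),(.006,-.05,.1),(-.006,-.115,.1),(.006,-.115,.1)]:
    u=proj('wrist',w(pan,X),c); cv2.circle(im,tuple(int(round(v)) for v in u),2,(0,255,255),-1); print(u.round(1))
cv2.imwrite('pics/w6.png',im)
print(w(pan,(0,-.115,.1)))
im=cams.capture('scene'); cv2.imwrite('pics/s6.png',cv2.resize(im[230:380,340:540],None,fx=4,fy=4))
```

```text
t 6.53 tcp [647.8 275.1 268.2] yawY 116.02 z [-0.001 -0.001 -1.   ] F [ 0.3  0.2 -1.2] M [-0.04  0.01 -0.02] gap 0.446 j [ 0.4   0.59  0.31  1.28 -0.   -0.05]
[314.8 229.4]
[329.  229.4]
[314.1 119.4]
[329.8 119.4]
[314.6 201. ]
[329.2 201. ]
[0.64816132 0.27561268 0.1       ]
```

View pics/w6.png

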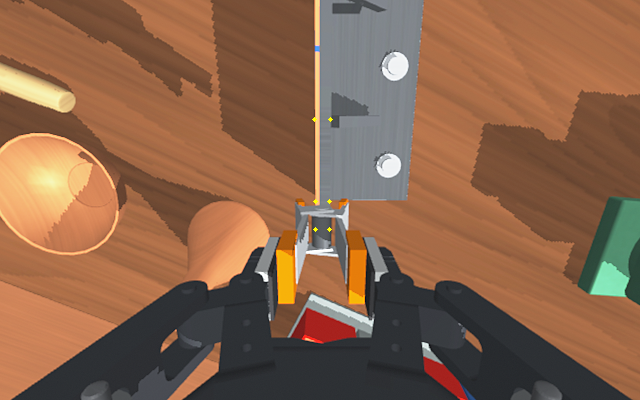

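View pics/s6.png

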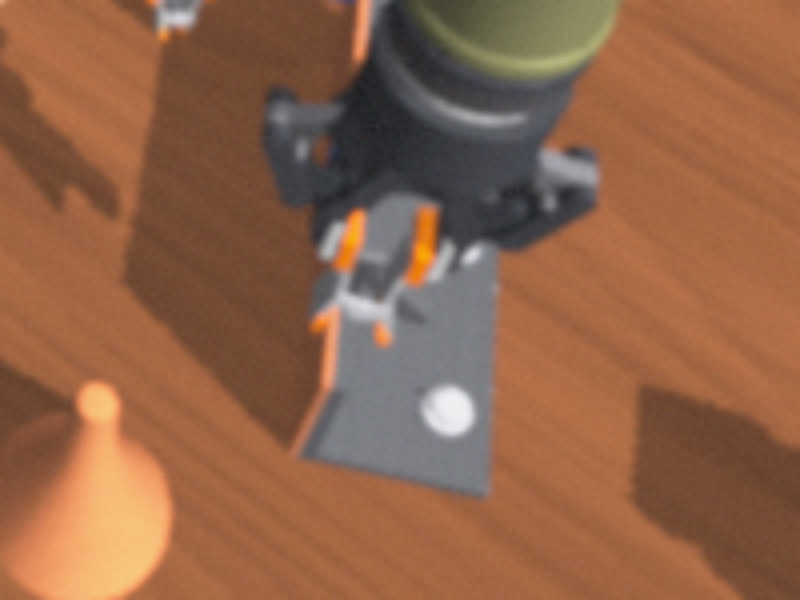

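Call:
send_rows --targets '[[[0,0,0],[0.4,0.4,-15],141],[[0,0,0],[0,0,-15],141],[[0,0,0],[0,0,-10],141],[[0,0,0],[0,0,-7],141],[[0,0,0],[0,0,-4],141],[[0,0,0],[0,0,0],141],[[0,0,0],[0,0,0],141]]'

```text
t: 7.22
tool_pos: [0.6487, 0.2754, 0.2183]
eef_rot: [-0.225, 0.974, 0.0, 0.0]
contact_force: [0.9, -0.2, -0.2]
finger_gap: 0.447
```

Run:
```python
from st import *
s=st(); im=cams.capture('wrist'); cv2.imwrite('pics/w7.png',im)
im=cams.capture('scene'); cv2.imwrite('pics/s7.png',cv2.resize(im[230:380,340:540],None,fx=4,fy=4))
```

```text
t 7.22 tcp [648.7 275.4 218.3] yawY 116.0 z [ 0.  0. -1.] F [ 0.9 -0.2 -0.2] M [0.06 0.   0.04] gap 0.447 j [ 0.4   0.61  0.21  1.17  0.   -0.05]
```

View pics/w7.png

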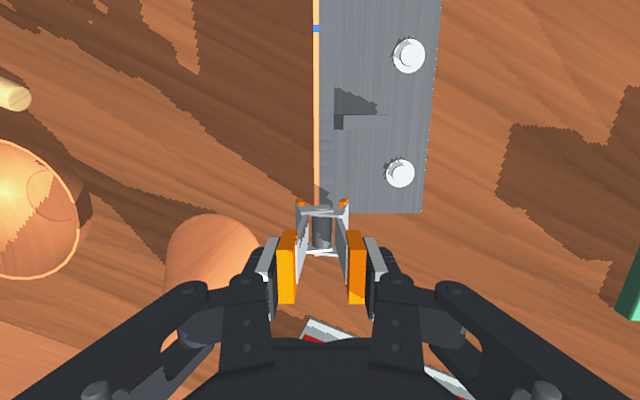

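View pics/s7.png

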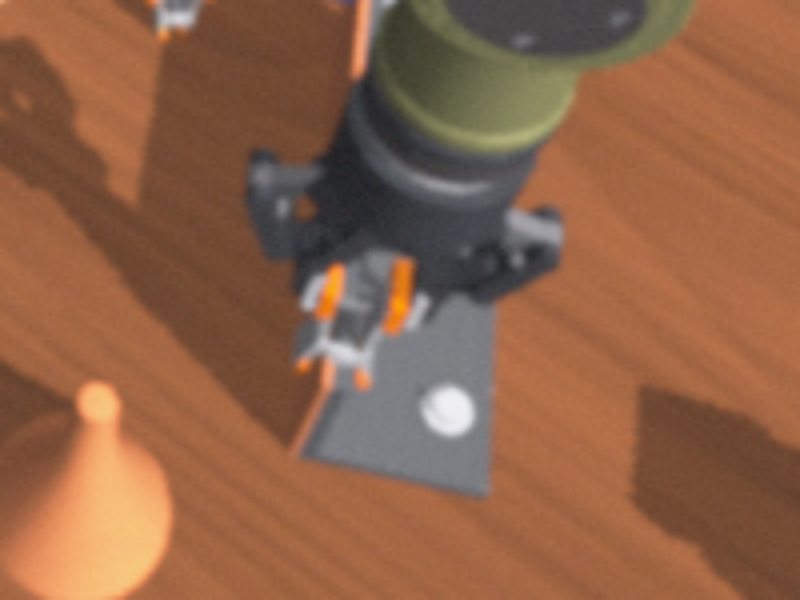

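Call:
send_rows --targets '[[[0,0,0],[0,0,-3.5],141],[[0,0,0],[0,0,-3.5],141],[[0,0,0],[0,0,0],141],[[0,0,0],[0,0,0],141]]'

```text
t: 7.65
tool_pos: [0.6492, 0.2759, 0.2119]
eef_rot: [-0.225, 0.974, 0.0, 0.001]
contact_force: [0.3, 0.3, 2.0]
finger_gap: 0.452
```

Call:
send_rows --targets '[[[0,0,0],[0,0,-0.5],125],[[0,0,0],[0,0,-0.9],110],[[0,0,0],[0,0,-1],95],[[0,0,0],[0,0,-1],80],[[0,0,0],[0,0,-0.4],68],[[0,0,0],[0,0,0],50],[[0,0,0],[0,0,0],20],[[0,0,0],[0,0,0],0]]'

```text
t: 8.32
tool_pos: [0.6488, 0.2756, 0.2074]
eef_rot: [-0.225, 0.974, -0.0, 0.0]
contact_force: [-0.3, -0.9, -0.7]
finger_gap: 0.996
```

Run:
```python
from st import *
s=st(); im=cams.capture('wrist'); cv2.imwrite('pics/w8.png',im)
im=cams.capture('scene'); cv2.imwrite('pics/s8.png',cv2.resize(im[230:380,340:540],None,fx=4,fy=4))
```

```text
t 8.32 tcp [648.8 275.6 207.4] yawY 116.02 z [ 0.001  0.    -1.   ] F [-0.3 -0.9 -0.7] M [-0.04  0.05 -0.05] gap 0.996 j [ 0.4   0.62  0.19  1.14 -0.   -0.05]
```

View pics/w8.png

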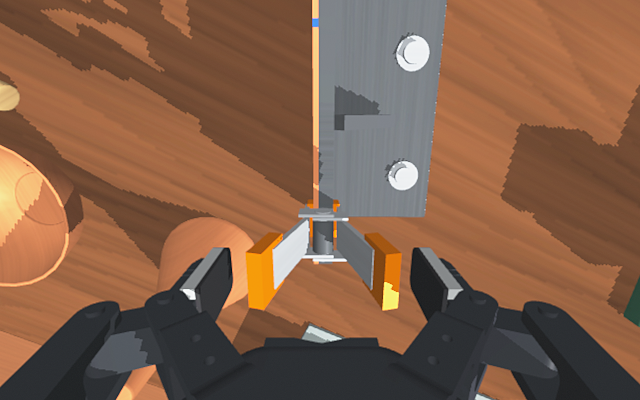

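View pics/s8.png

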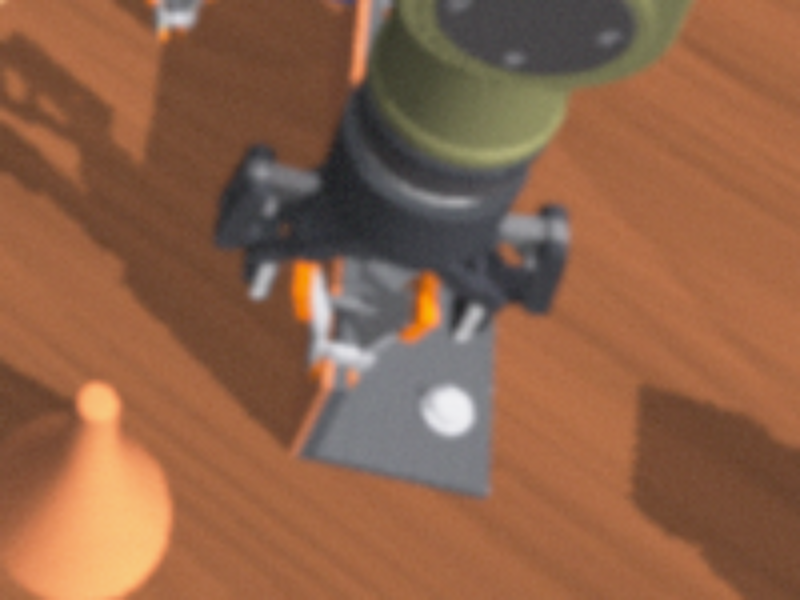

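Call:
send_rows --targets '[[[0,0,0],[0,0,15],0],[[0,0,0],[0,0,35],0],[[0,0,0],[0,0,40],0],[[0,0,2.9],[-9.1,-39.1,0],0],[[0,0,2.9],[-9.1,-39.1,0],0],[[0,0,2.9],[-9.1,-39.1,0],0],[[0,0,2.9],[-9.1,-39.1,0],0],[[0,0,2.9],[-9.1,-39.1,0],0]]'

```text
t: 9.08
tool_pos: [0.6025, 0.0786, 0.2976]
eef_rot: [-0.348, 0.938, -0.0, 0.001]
contact_force: [0.4, -1.0, 0.1]
finger_gap: 0.999
```

Call:
send_rows --targets '[[[0,0,2.9],[-9.1,-39.1,0],0],[[0,0,2.9],[-9.1,-39.1,0],0],[[0,0,2.9],[-9.1,-39.1,0],0],[[0,0,2.9],[-9.1,-39.1,0],0],[[0,0,2.9],[-9.1,-39.1,0],0],[[0,0,2.9],[-9.1,-39.1,0],0],[[0,0,2.9],[-9.1,-39.1,0],0],[[0,0,2.9],[-9.1,-39.1,0],0]]'

```text
t: 9.75
tool_pos: [0.5296, -0.2346, 0.2977]
eef_rot: [-0.529, 0.849, -0.0, 0.0]
contact_force: [0.3, -0.5, 0.0]
finger_gap: 0.999
```

Call:
send_rows --targets '[[[0,0,2.9],[-9.1,-39.1,0],0],[[0,0,2.9],[-9.1,-39.1,0],0],[[0,0,0],[-9.1,-39.1,0],0],[[0,0,0],[0,0,0],0],[[0,0,0],[0,0,0],0],[[0,0,0],[0,0,0],0]]'

```text
t: 10.25
tool_pos: [0.5028, -0.35, 0.2971]
eef_rot: [-0.57, 0.822, 0.0, 0.0]
contact_force: [-0.6, 0.1, 0.6]
finger_gap: 0.997
```

Run:
```python
from fit import *
from st import *
s=st(); c=cal('wrist'); im=cams.capture('wrist'); cv2.imwrite('pics/w9r.png',im)
b=[.5238,-.2862,np.radians(72)]
for X in [(0,-.025,.04),(0,.025,.04),(-.11,-.014,.006),(-.11,.014,.006),(-.09,0,.034),(-.006,0,.034),(-.0675,0,.034)]:
    u=proj('wrist',w(b,X),c); cv2.circle(im,tuple(int(round(v)) for v in u),2,(255,0,255),-1); print(u.round(1))
cv2.imwrite('pics/w9.png',im)
im=cams.capture('scene'); cv2.imwrite('pics/s9.png',cv2.resize(im[200:380,330:530],None,fx=3.3,fy=3.3))
```

```text
t 10.25 tcp [ 502.8 -350.   297.1] yawY 159.47 z [ 0.     0.001 -1.   ] F [-0.6  0.1  0.6] M [ 0.05 -0.01  0.02] gap 0.997 j [-0.61  0.42  0.08  1.23  0.   -1.82]
[301.9 234.4]
[344.8 232.6]
[307.2 135.8]
[331.  134.7]
[319.8 155.7]
[323.1 226.8]
[320.7 175.7]
```

View pics/w9.png

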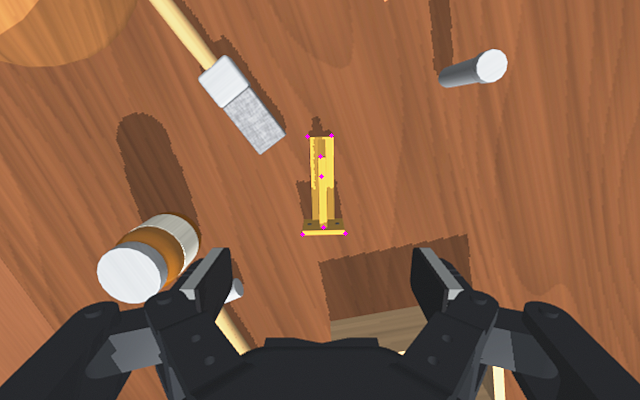

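View pics/s9.png

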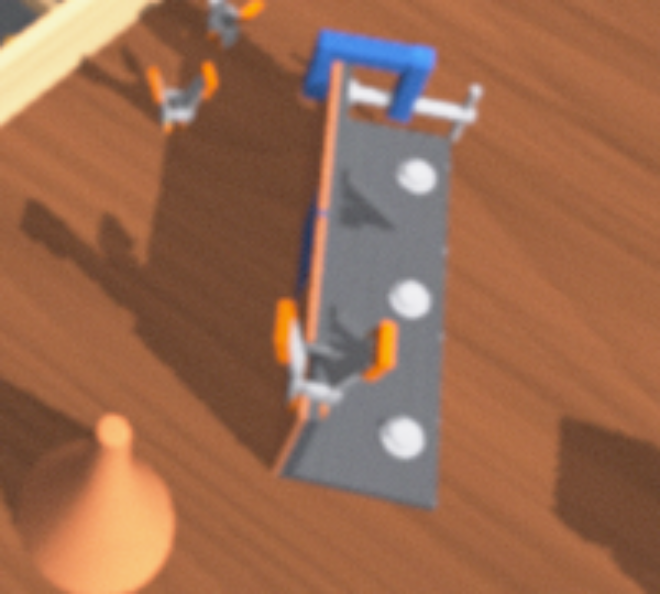

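Run:
```python
import cv2
im=cv2.imread('pics/w9r.png'); cv2.imwrite('pics/w9z.png',cv2.resize(im[120:250,270:370],None,fx=6,fy=6,interpolation=cv2.INTER_CUBIC)[:600+180])
```

```text
(no output)
```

View pics/w9z.png

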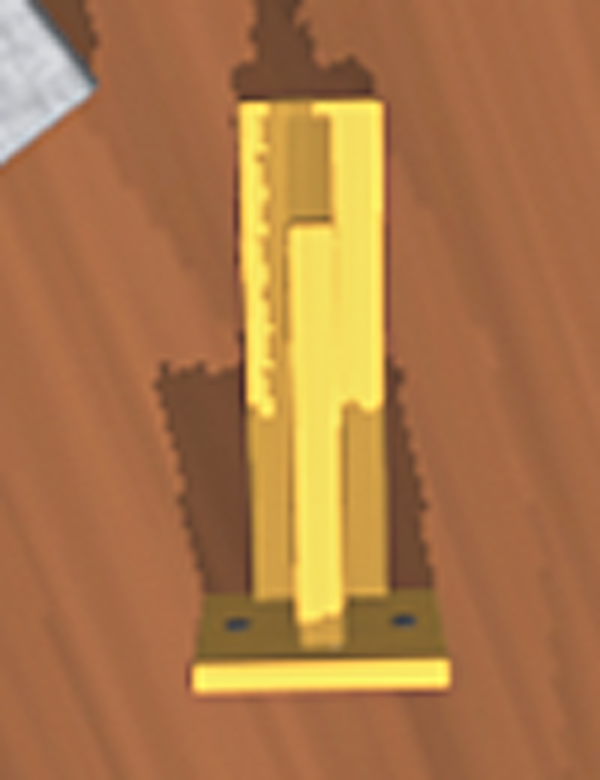

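Run:
```python
from fit import *
from st import *
C['wrist']=cal('wrist'); st()
wz=lambda *u:T(u,270,120,6)
b=fit([('wrist',wz(192,692),(0,-.025,.04)),('wrist',wz(451,690),(0,.025,.04)),('wrist',wz(238,100),(-.11,-.014,.006)),('wrist',wz(385,100),(-.11,.014,.006)),('wrist',wz(289,224),(-.09,-.0045,.034)),('wrist',wz(332,222),(-.09,.0045,.034)),('wrist',wz(192,661),(-.006,-.025,.04)),('wrist',wz(451,659),(-.006,.025,.04))],[.5238,-.2862,1.25])
print(w(b,(-.0675,0,.03)))
```

```text
t 10.35 tcp [ 503.3 -348.9  297.3] yawY 159.59 z [ 0.  0. -1.] F [0.6 0.9 0.1] M [-0.01 -0.04 -0.  ] gap 1.0 j [-0.61  0.41  0.07  1.23  0.   -1.82]
[ 524.8 -283.9] 70.61
[[0.1, -0.0], [-0.2, -0.5], [0.2, 0.3], [-0.5, -0.2], [-0.1, -0.0], [0.9, 0.2], [-0.1, 0.3], [-0.2, -0.1]]
[ 0.50238461 -0.3476053   0.03      ]
```

```bash
python3 - <<'E'
from st import *
s=st(); c=cal('wrist'); R=Ro.from_quat(s['eef_rot']).as_matrix(); p=s['tool_pos']
for y in (.0425,.019):
  for z in (.05,.055,.06,.065,.07,.075,.08): print(y,z,proj('wrist',p+R@np.array([.011,y,z]),c).round(1),proj('wrist',p+R@np.array([-.011,y,z]),c).round(1))
E
python3 -c "
import cv2
a=cv2.imread('pics/w9r.png')[230:320,140:240];b=cv2.imread('pics/w4.png')[220:310,240:340]
cv2.imwrite('pics/tips.png',cv2.resize(cv2.hconcat([a,b]),None,fx=4,fy=4))"
```

```text
t 10.35 tcp [ 503.3 -348.9  297.3] yawY 159.59 z [ 0.  0. -1.] F [0.6 0.9 0.1] M [-0.01 -0.04 -0.  ] gap 1.0 j [-0.61  0.41  0.07  1.23  0.   -1.82]
0.0425 0.05 [419.  253.3] [414.6 297.1]
0.0425 0.055 [415.5 248.3] [411.5 290.9]
0.0425 0.06 [412.3 243.6] [408.5 285. ]
0.0425 0.065 [409.3 239.2] [405.8 279.5]
0.0425 0.07 [406.4 235.1] [403.2 274.3]
0.0425 0.075 [403.8 231.3] [400.7 269.5]
0.0425 0.08 [401.3 227.7] [398.4 264.9]
0.019 0.05 [365.1 253.4] [363.2 297.2]
0.019 0.055 [363.5 248.4] [361.7 290.9]
0.019 0.06 [362.1 243.7] [360.4 285.1]
0.019 0.065 [360.7 239.3] [359.1 279.6]
0.019 0.07 [359.4 235.2] [358.  274.4]
0.019 0.075 [358.2 231.3] [356.9 269.5]
0.019 0.08 [357.1 227.7] [355.8 264.9]
```

View pics/tips.png

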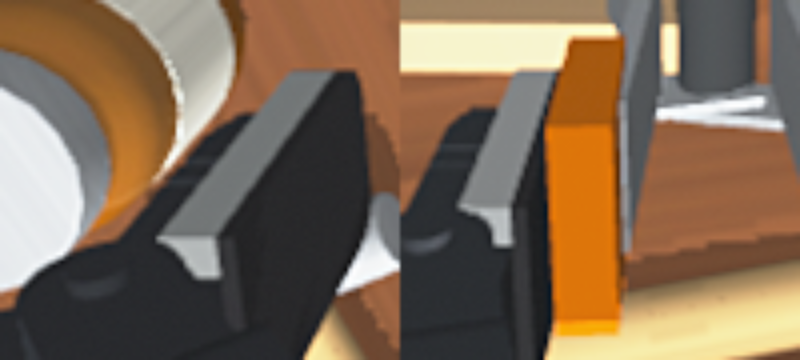

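Call:
send_rows --targets '[[[0,0,1.0],[-0.8,1.2,-40],150],[[0,0,0],[0,0,-40],150],[[0,0,0],[0,0,-40],150],[[0,0,0],[0,0,-40],150],[[0,0,0],[0,0,-25],150],[[0,0,0],[0,0,-14],150],[[0,0,0],[0,0,0],150],[[0,0,0],[0,0,0],150]]'

```text
t: 11.02
tool_pos: [0.5023, -0.3472, 0.0978]
eef_rot: [-0.578, 0.816, 0.001, -0.0]
contact_force: [-0.4, -0.5, -0.5]
finger_gap: 0.408
```

Run:
```python
from st import *
s=st(); im=cams.capture('wrist'); cv2.imwrite('pics/w10.png',im)
```

```text
t 11.02 tcp [ 502.3 -347.2   97.8] yawY 160.63 z [-0.001  0.001 -1.   ] F [-0.4 -0.5 -0.5] M [ 0.01  0.03 -0.02] gap 0.408 j [-0.6   0.55 -0.24  0.77  0.   -1.84]
```

View pics/w10.png

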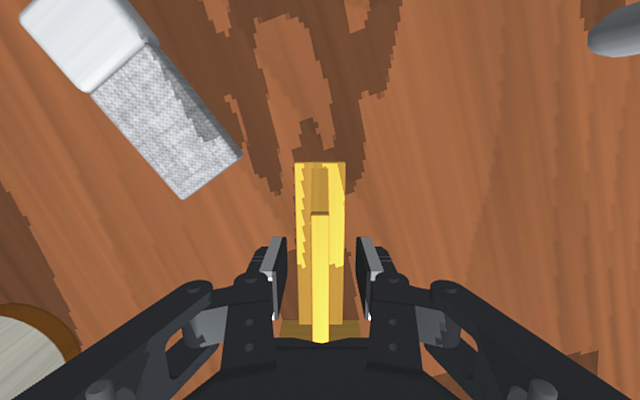

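Call:
send_rows --targets '[[[0,0,0],[0,0,-8],150],[[0,0,0],[0,0,-5.5],150],[[0,0,0],[0,0,0],180],[[0,0,0],[0,0,0],210],[[0,0,0],[0,0,0],255],[[0,0,0],[0,0,0],255],[[0,0,0],[0,0,0],255],[[0,0,0],[0,0,0],255]]'

```text
t: 11.73
tool_pos: [0.5023, -0.349, 0.0851]
eef_rot: [-0.577, 0.817, -0.0, 0.0]
contact_force: [-0.4, 0.5, 3.4]
finger_gap: 0.085
```

Call:
send_rows --targets '[[[0,0,0],[0,0,0],255],[[0,0,0],[0,0,0],255],[[0,0,0],[0,0,15],255],[[0,0,0],[0,0,25],255],[[0,0,0],[0,0,35],255],[[0,0,0],[0,0,35],255],[[0,0,0],[0,0,0],255],[[0,0,0],[0,0,0],255]]'

```text
t: 12.4
tool_pos: [0.5034, -0.3496, 0.1962]
eef_rot: [-0.577, 0.817, -0.002, 0.001]
contact_force: [-0.3, -0.5, -4.3]
finger_gap: 0.09
```

Run:
```python
from st import *
s=st(); c=cal('wrist'); im=cams.capture('wrist'); cv2.imwrite('pics/w11.png',im); print([c[3].round(4).tolist(),c[4].round(4).tolist()])
im=cams.capture('scene'); cv2.imwrite('pics/s11.png',cv2.resize(im[100:220,200:360],None,fx=5,fy=5))
```

```text
t 12.4 tcp [ 503.4 -349.6  196.2] yawY 160.52 z [ 0.004 -0.003 -1.   ] F [-0.3 -0.5 -4.3] M [-0.07  0.01 -0.03] gap 0.09 j [-0.61  0.47 -0.11  0.99 -0.   -1.84]
[[[-0.9425, 0.3342, -0.0032], [0.3203, 0.906, 0.2767], [0.0953, 0.2597, -0.961]], [0.5922, 0.15, 0.3183]]
```

View pics/w11.png

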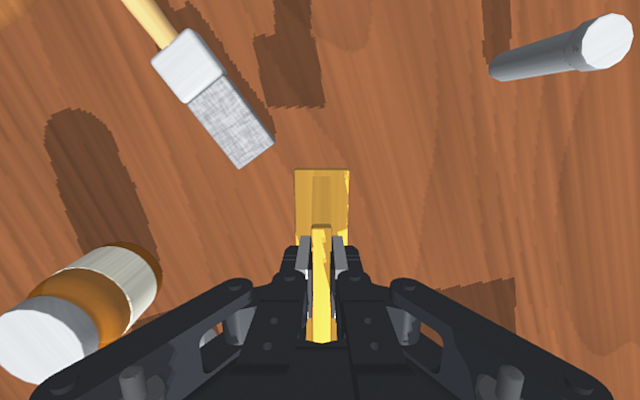

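View pics/s11.png

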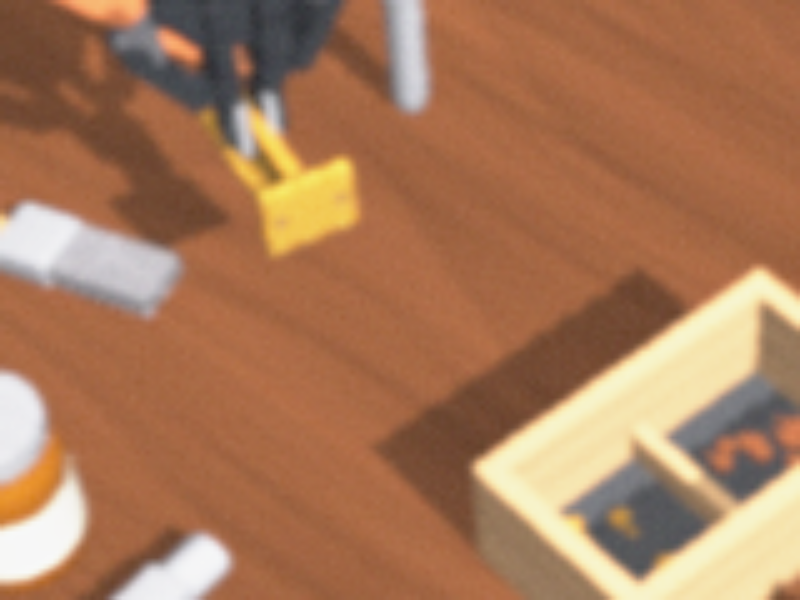

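```bash
python3 - <<'E'
from st import *
s=st(); c=cal('wrist'); R=Ro.from_quat(s['eef_rot']).as_matrix(); p=s['tool_pos']
for d in (-.002,0,.002):
  for th in (-4,-2,0,2,4):
    t=np.radians(th); v=np.array([.0425,.0785-.054]); v=np.array([np.cos(t)*v[0]-np.sin(t)*v[1],np.sin(t)*v[0]+np.cos(t)*v[1]])
    v2=np.array([.022,.0505-.054]); v2=np.array([np.cos(t)*v2[0]-np.sin(t)*v2[1],np.sin(t)*v2[0]+np.cos(t)*v2[1]])
    print(d,th,[proj('wrist',p+R@np.array([v[0],y,v[1]+.054+d]),c).round(1).tolist() for y in (.014,-.014)],[proj('wrist',p+R@np.array([v2[0],y,v2[1]+.054+d]),c).round(1).tolist() for y in (.0045,-.0045)])
E
python3 -c "
import cv2
a=cv2.imread('pics/w11.png')[160:260,270:370]
cv2.imwrite('pics/w11z.png',cv2.resize(a,None,fx=6,fy=6,interpolation=cv2.INTER_CUBIC))"
```

```text
t 12.5 tcp [ 501.2 -348.2  192.8] yawY 160.52 z [-0.003  0.002 -1.   ] F [-0.1 -0.  -3.7] M [-0.08  0.03 -0.02] gap 0.09 j [-0.61  0.47 -0.12  0.99 -0.   -1.84]
-0.002 -4 [[350.5, 168.5], [292.2, 168.6]] [[332.3, 233.4], [310.7, 233.4]]
-0.002 -2 [[350.2, 169.5], [292.5, 169.6]] [[332.3, 232.3], [310.8, 232.4]]
-0.002 0 [[349.8, 170.6], [292.8, 170.7]] [[332.2, 231.3], [310.8, 231.4]]
-0.002 2 [[349.5, 171.8], [293.2, 171.9]] [[332.1, 230.4], [310.9, 230.4]]
-0.002 4 [[349.2, 173.1], [293.5, 173.1]] [[332.1, 229.5], [310.9, 229.5]]
0 -4 [[350.1, 167.8], [292.6, 167.8]] [[332.1, 231.6], [310.9, 231.6]]
0 -2 [[349.8, 168.8], [292.9, 168.8]] [[332.1, 230.5], [310.9, 230.5]]
0 0 [[349.5, 169.9], [293.2, 169.9]] [[332.0, 229.5], [311.0, 229.6]]
0 2 [[349.1, 171.0], [293.5, 171.1]] [[332.0, 228.6], [311.0, 228.6]]
0 4 [[348.8, 172.3], [293.8, 172.3]] [[331.9, 227.8], [311.1, 227.8]]
0.002 -4 [[349.7, 167.0], [292.9, 167.1]] [[332.0, 229.8], [311.0, 229.8]]
0.002 -2 [[349.4, 168.0], [293.2, 168.1]] [[331.9, 228.7], [311.1, 228.8]]
0.002 0 [[349.1, 169.1], [293.5, 169.2]] [[331.9, 227.8], [311.1, 227.8]]
0.002 2 [[348.8, 170.3], [293.8, 170.3]] [[331.8, 226.9], [311.2, 226.9]]
0.002 4 [[348.5, 171.5], [294.1, 171.6]] [[331.7, 226.1], [311.2, 226.1]]
```

View pics/w11z.png

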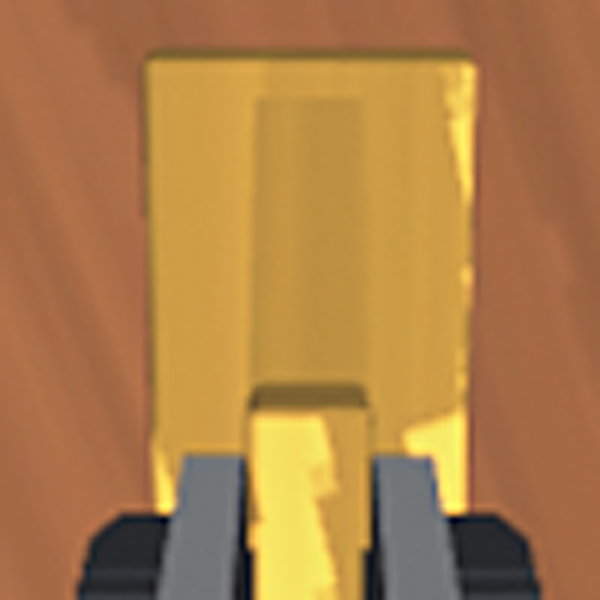

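Call:
send_rows --targets '[[[0,0,3.5],[6.8,37,0],255],[[0,0,3.5],[6.8,37,0],255],[[0,0,3.5],[6.8,37,0],255],[[0,0,3.5],[6.8,37,0],255],[[0,0,3.5],[6.8,37,0],255],[[0,0,3.5],[6.8,37,0],255],[[0,0,3.5],[6.8,37,0],255],[[0,0,3.5],[6.8,37,0],255]]'

```text
t: 13.17
tool_pos: [0.5548, -0.0509, 0.1918]
eef_rot: [0.759, -0.652, -0.002, 0.002]
contact_force: [0.2, -0.6, -2.8]
finger_gap: 0.092
```

Call:
send_rows --targets '[[[0,0,3.5],[6.8,37,0],255],[[0,0,3.5],[6.8,37,0],255],[[0,0,3.5],[6.8,37,0],255],[[0,0,3.5],[6.8,37,0],255],[[0,0,3.5],[6.8,36.5,0],255],[[0,0,0],[0,0,0],255],[[0,0,0],[0,0,0],255],[[0,0,0],[0,0,0],255]]'

```text
t: 13.83
tool_pos: [0.589, 0.1315, 0.1921]
eef_rot: [0.848, -0.53, -0.002, 0.002]
contact_force: [0.1, -0.2, -2.7]
finger_gap: 0.09
```

Run:
```python
from fit import *
from st import *
s=st(); c=cal('wrist'); im=cams.capture('wrist'); cv2.imwrite('pics/w12.png',im); s=st()
pan=[.5448,.2252,np.radians(116)]
p=s['tool_pos']; a=pan[2]; d=p[:2]-pan[:2]
print('tcp in panel', (np.array([[np.cos(a),np.sin(a)],[-np.sin(a),np.cos(a)]])@d).round(4))
im=cams.capture('scene'); 
for X,col in [((-.006,-.031,.081),(0,255,0)),((-.006,.031,.081),(0,255,0)),((-.006,-.031,.029),(0,255,0)),((-.0045,0,.1),(0,255,255)),((0,-.115,.114),(255,0,255))]:
    u=proj('scene',w(pan,X)); cv2.circle(im,tuple(int(round(v)) for v in u),1,col,-1)
cv2.imwrite('pics/s12.png',cv2.resize(im[220:370,330:530],None,fx=4,fy=4))
print([(q['location'],round(q['confidence'],2)) for q in spot_point('scene','clip')], proj('scene',w(pan,(0,-.115,.114))))
im=cams.capture('top');cv2.imwrite('pics/t12.png',cv2.resize(im[140:290,130:330],None,fx=4,fy=4))
```

```text
t 13.83 tcp [589.  131.5 192.1] yawY -153.95 z [-0.005 -0.002 -1.   ] F [ 0.1 -0.2 -2.7] M [-0.15 -0.09  0.01] gap 0.09 j [ 0.22  0.46 -0.13  0.98 -0.   -1.81]
t 13.88 tcp [589.2 130.8 192.6] yawY -154.02 z [-0.004 -0.001 -1.   ] F [ 0.4 -0.  -3.3] M [-0.16 -0.07  0.  ] gap 0.091 j [ 0.22  0.46 -0.13  0.98 -0.   -1.81]
tcp in panel [-0.1043  0.0015]
[([430.3, 309.4], 0.92), ([338.9, 204.7], 0.24)] [426.07737161 311.94184441]
```

View pics/w12.png

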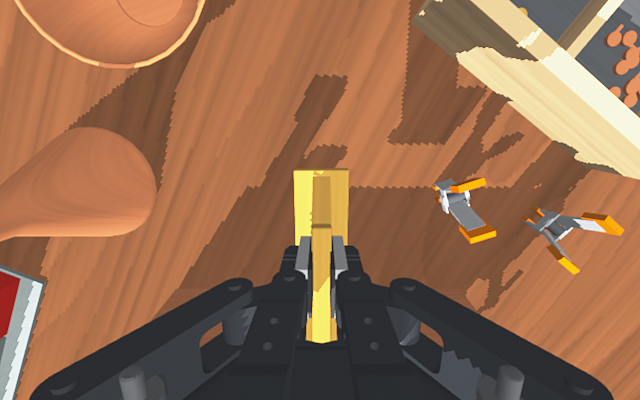

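View pics/s12.png

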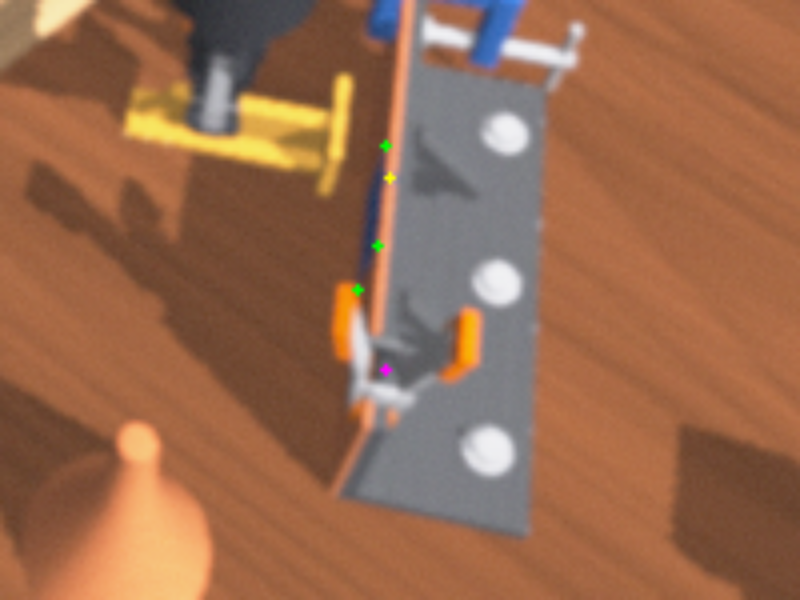

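View pics/t12.png

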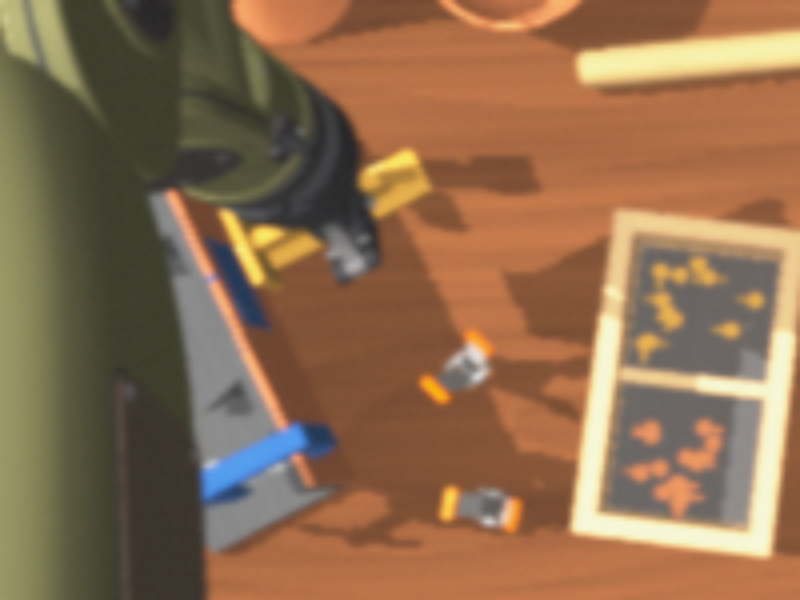

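Run:
```python
from fit import *
from st import *
pan=[.5448,.2252,np.radians(116)]
q=lambda X:((proj('scene',w(pan,X),C['scene'])-[330,220])*4).round(0)
for y in (-.115,-.105): 
  for n,X in [('pivot',(0,y,.114)),('gripmid',(0,y,.156)),('gripF',(-.0295,y,.156)),('gripR',(.0295,y,.156)),('tip near F',(-.008,y-.013,.084)),('tip R',(.008,y-.013,.084)),('edge',(0,y-.013,.1)),('end',(-.006,-.14,.1))]: print(y,n,q(X))
s=st()
p=s['tool_pos'];R=Ro.from_quat(s['eef_rot']).as_matrix()
# bracket predicted corners in scene & top
for y in (-.025,.025):
  for z in (.04,0): 
    X=p+R@np.array([-.068,-y,.0845-z]); print('foot',y,z,q2 if 0 else ((proj('scene',X,C['scene'])-[330,220])*4).round(0),((proj('top',X,C['top'])-[130,140])*4).round(0))
X=p+R@np.array([.042,.014,.0785]);X2=p+R@np.array([.042,-.014,.0785]);print([((proj('scene',x,C['scene'])-[330,220])*4).round(0) for x in (X,X2)],[((proj('top',x,C['top'])-[130,140])*4).round(0) for x in (X,X2)])
```

```text
-0.115 pivot [384. 368.]
-0.115 gripmid [402. 332.]
-0.115 gripF [339. 319.]
-0.115 gripR [465. 346.]
-0.115 tip near F [354. 412.]
-0.115 tip R [387. 420.]
-0.115 edge [377. 404.]
-0.115 end [362. 424.]
-0.105 pivot [386. 349.]
-0.105 gripmid [403. 313.]
-0.105 gripF [341. 299.]
-0.105 gripR [467. 326.]
-0.105 tip near F [356. 394.]
-0.105 tip R [388. 401.]
-0.105 edge [378. 385.]
-0.105 end [362. 424.]
t 14.03 tcp [590.1 130.3 193.9] yawY -154.1 z [-0.002 -0.001 -1.   ] F [-0.2 -0.6 -4.4] M [-0.06 -0.09 -0.03] gap 0.088 j [ 0.22  0.46 -0.13  0.98 -0.   -1.81]
foot -0.025 0.04 [349.  76.] [252. 281.]
foot -0.025 0 [336. 115.] [273. 288.]
foot 0.025 0.04 [339. 158.] [215. 205.]
foot 0.025 0 [326. 195.] [238. 215.]
[array([133.,  86.]), array([124., 130.])] [array([428., 186.]), array([408., 146.])]
```

Call:
send_rows --targets '[[[0,0,0],[0,0,-25],255],[[0,0,0],[0,0,-25],255],[[0,0,0],[0,0,-15],255],[[0,0,0],[0,0,-8.5],255],[[0,0,0],[-3.5,7.2,0],255],[[0,0,0],[-3.5,7.2,0],255],[[0,0,0],[0,0,0],255],[[0,0,0],[0,0,0],255]]'

```text
t: 14.7
tool_pos: [0.5843, 0.1469, 0.1226]
eef_rot: [0.848, -0.529, 0.001, -0.001]
contact_force: [0.8, -0.1, -3.2]
finger_gap: 0.09
```

```bash
cat > chk.py <<'E'
from fit import *
from st import *
import sys
s=st(); k=sys.argv[1]
pan=[.5448,.2252,np.radians(116)]; a=pan[2]
Rp=np.array([[np.cos(a),np.sin(a),0],[-np.sin(a),np.cos(a),0],[0,0,1]])
print('tcp in panel',(Rp@(s['tool_pos']-[*pan[:2],0])*1000).round(1),'F panel',(Rp@s['contact_force']).round(2),'M',(Rp@s['wrist_torque']).round(2))
if len(sys.argv)>2:
    im=cams.capture('scene');cv2.imwrite(f'pics/s{k}.png',cv2.resize(im[220:320,350:480],None,fx=6,fy=6,interpolation=cv2.INTER_CUBIC))
    im=cams.capture('top');cv2.imwrite(f'pics/t{k}.png',cv2.resize(im[170:250,150:250],None,fx=7,fy=7,interpolation=cv2.INTER_CUBIC))
E
python3 chk.py 13 1
```

```text
t 14.7 tcp [584.3 146.9 122.6] yawY -153.92 z [ 0.003  0.001 -1.   ] F [ 0.8 -0.1 -3.2] M [-0.1  -0.   -0.01] gap 0.09 j [ 0.25  0.51 -0.24  0.81 -0.   -1.78]
tcp in panel [-87.7  -1.1 122.6] F panel [-0.39 -0.69 -3.24] M [ 0.04  0.09 -0.01]
```

View pics/s13.png

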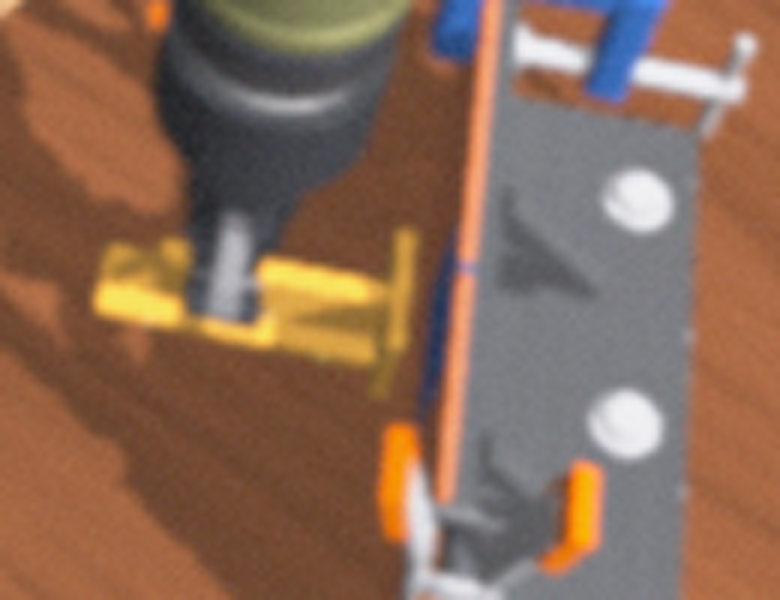

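View pics/t13.png

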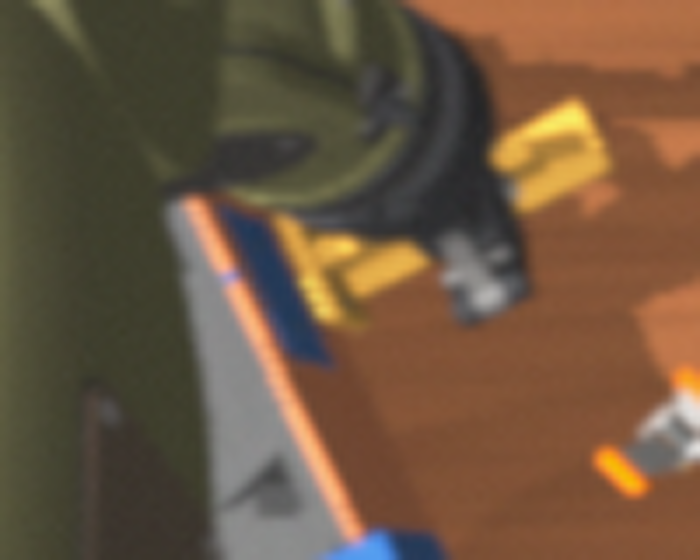

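Call:
send_rows --targets '[[[0,0,0],[-1.8,3.6,-1],255],[[0,0,0],[-1.8,3.6,-1],255],[[0,0,0],[-0.4,0.9,0],255],[[0,0,0],[-0.4,0.9,0],255],[[0,0,0],[0,0,0],255],[[0,0,0],[0,0,0],255]]'

```text
t: 15.3
tool_pos: [0.5791, 0.1551, 0.1191]
eef_rot: [0.848, -0.53, 0.0, 0.0]
contact_force: [-1.3, -0.3, -3.0]
finger_gap: 0.091
```

```bash
python3 chk.py 14
```

```text
t 15.3 tcp [579.1 155.1 119.1] yawY -153.97 z [-0. -0. -1.] F [-1.3 -0.3 -3. ] M [-0.11 -0.05 -0.01] gap 0.091 j [ 0.26  0.52 -0.25  0.8  -0.   -1.76]
tcp in panel [-78.   -0.2 119.1] F panel [ 0.3   1.28 -3.01] M [ 0.    0.12 -0.01]
```

Call:
send_rows --targets '[[[0,0,0],[-0.4,0.9,0],255],[[0,0,0],[-0.4,0.9,0],255],[[0,0,0],[0,0,0],255],[[0,0,0],[0,0,0],255]]'

```text
t: 15.63
tool_pos: [0.5784, 0.1569, 0.1191]
eef_rot: [0.848, -0.53, 0.0, 0.0]
contact_force: [0.2, -0.2, -3.8]
finger_gap: 0.092
```

Call:
send_rows --targets '[[[0,0,0],[-0.4,0.9,0],255],[[0,0,0],[0,0,0],255],[[0,0,0],[0,0,0],255],[[0,0,0],[0,0,0],255]]'

```text
t: 15.97
tool_pos: [0.578, 0.1578, 0.1191]
eef_rot: [0.848, -0.53, -0.0, -0.0]
contact_force: [-0.1, 0.2, -3.1]
finger_gap: 0.086
```

```bash
python3 chk.py 15
```

```text
t 15.97 tcp [578.  157.8 119.1] yawY -153.98 z [ 0.  0. -1.] F [-0.1  0.2 -3.1] M [-0.04  0.02  0.  ] gap 0.086 j [ 0.27  0.51 -0.25  0.8   0.   -1.76]
tcp in panel [-75.1  -0.3 119.1] F panel [ 0.18 -0.01 -3.07] M [0.04 0.03 0.  ]
```

Call:
send_rows --targets '[[[0,0,0],[-0.4,0.9,0],255],[[0,0,0],[0,0,0],255],[[0,0,0],[0,0,0],255],[[0,0,0],[0,0,0],255]]'

```text
t: 16.3
tool_pos: [0.5776, 0.1587, 0.1191]
eef_rot: [0.848, -0.53, 0.0, 0.0]
contact_force: [0.4, -0.3, -2.4]
finger_gap: 0.091
```

Call:
send_rows --targets '[[[0,0,0],[-0.4,0.9,0],255],[[0,0,0],[0,0,0],255],[[0,0,0],[0,0,0],255],[[0,0,0],[0,0,0],255]]'

```text
t: 16.63
tool_pos: [0.5771, 0.1596, 0.1191]
eef_rot: [0.848, -0.53, -0.0, 0.0]
contact_force: [0.5, 0.1, -3.3]
finger_gap: 0.087
```

Call:
send_rows --targets '[[[0,0,0],[-0.4,0.9,0],255],[[0,0,0],[0,0,0],255],[[0,0,0],[0,0,0],255]]'

```text
t: 16.88
tool_pos: [0.577, 0.1599, 0.1191]
eef_rot: [0.848, -0.53, 0.001, 0.0]
contact_force: [0.3, -3.7, -4.1]
finger_gap: 0.093
```

Call:
send_rows --targets '[[[0,0,0],[-0.4,0.9,0],255],[[0,0,0],[0,0,0],255],[[0,0,0],[0,0,0],255]]'

```text
t: 17.13
tool_pos: [0.5769, 0.16, 0.1192]
eef_rot: [0.848, -0.53, 0.001, 0.001]
contact_force: [1.2, -5.2, -3.5]
finger_gap: 0.09
```

```bash
python3 chk.py 16 1
```

```text
t 17.13 tcp [576.9 160.  119.2] yawY -154.04 z [ 0.001 -0.003 -1.   ] F [ 1.2 -5.2 -3.5] M [-1.19 -0.47 -0.  ] gap 0.09 j [ 0.27  0.51 -0.25  0.8  -0.   -1.75]
tcp in panel [-72.6  -0.3 119.2] F panel [-5.17  1.15 -3.48] M [ 0.1   1.27 -0.  ]
```

View pics/s16.png

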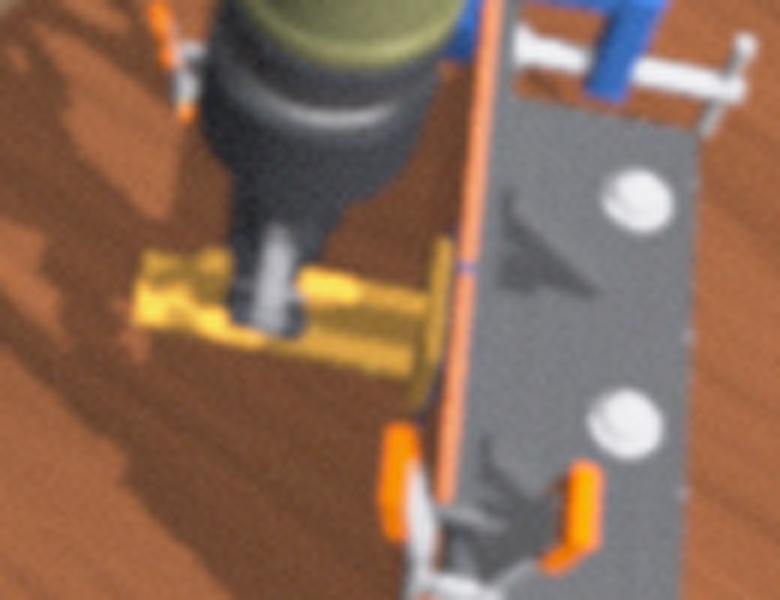

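Call:
send_rows --targets '[[[0,0,0],[-0.4,0.9,0],255],[[0,0,0],[0,0,0],255],[[0,0,0],[0,0,0],255]]'

```text
t: 17.48
tool_pos: [0.5768, 0.1602, 0.1193]
eef_rot: [0.848, -0.53, 0.002, 0.002]
contact_force: [1.7, -7.8, -2.8]
finger_gap: 0.087
```

```bash
python3 chk.py 17
```

```text
t 17.48 tcp [576.8 160.2 119.3] yawY -154.08 z [ 0.002 -0.005 -1.   ] F [ 1.7 -7.8 -2.8] M [-1.59 -0.54 -0.05] gap 0.087 j [ 0.27  0.51 -0.25  0.8  -0.01 -1.75]
tcp in panel [-72.5  -0.2 119.3] F panel [-7.75  1.88 -2.81] M [ 0.22  1.66 -0.05]
```

Call:
send_rows --targets '[[[0,0,0],[-0.4,0.9,0],255],[[0,0,0],[0,0,0],255],[[0,0,0],[0,0,0],255]]'

```text
t: 17.73
tool_pos: [0.5768, 0.1603, 0.1194]
eef_rot: [0.848, -0.531, 0.003, 0.002]
contact_force: [3.5, -9.6, -2.3]
finger_gap: 0.093
```

```bash
python3 chk.py 17
```

```text
t 17.73 tcp [576.8 160.3 119.4] yawY -154.11 z [ 0.003 -0.007 -1.   ] F [ 3.5 -9.6 -2.3] M [-2.02 -0.67  0.01] gap 0.093 j [ 0.27  0.51 -0.25  0.8  -0.01 -1.75]
tcp in panel [-72.4  -0.3 119.4] F panel [-10.17   1.07  -2.29] M [0.28 2.11 0.01]
```

Call:
send_rows --targets '[[[0.4,0.2,0],[0.2,-0.5,0],255],[[0,0,0],[0,0,0],255],[[0,0,0],[0,0,0],255],[[0,0,0],[0,0,0],255]]'

```text
t: 18.07
tool_pos: [0.5769, 0.1599, 0.119]
eef_rot: [0.848, -0.531, -0.001, 0.0]
contact_force: [3.9, -10.3, -4.4]
finger_gap: 0.091
```

```bash
python3 chk.py 18 1
python3 - <<'E'
from fit import *
from st import *
c=cal('wrist'); im=cams.capture('wrist'); s=st()
cv2.imwrite('pics/w18.png',cv2.resize(im[150:350,220:420],None,fx=3,fy=3,interpolation=cv2.INTER_CUBIC))
R=Ro.from_quat(s['eef_rot']).as_matrix(); p=s['tool_pos']
for th in (-3,0,3):
    t=np.radians(th)
    def g(x,z): 
        v=np.array([x,z-.054]); return np.array([np.cos(t)*v[0]-np.sin(t)*v[1],0,np.sin(t)*v[0]+np.cos(t)*v[1]+.054])
    for n,q in [('armend',(.0425,.0785)),('ribend',(.0225,.0505)),('foottop rear',(-.062,.0445))]: print(th,n,((proj('wrist',p+R@g(*q),c)-[220,150])*3).round(1))
E
```

```text
t 18.07 tcp [576.9 159.9 119. ] yawY -154.11 z [-0.001  0.    -1.   ] F [  3.9 -10.3  -4.4] M [-2.04 -0.81 -0.03] gap 0.091 j [ 0.27  0.51 -0.25  0.8   0.   -1.75]
tcp in panel [-72.8  -0.2 119. ] F panel [-10.92   1.    -4.44] M [ 0.17  2.19 -0.03]
t 18.22 tcp [576.9 159.9 119. ] yawY -154.11 z [-0.001  0.    -1.   ] F [  4.3 -10.3  -4.5] M [-2.05 -0.86  0.  ] gap 0.087 j [ 0.27  0.51 -0.25  0.8   0.   -1.75]
-3 armend [302.1  54.9]
-3 ribend [302.2 239.9]
-3 foottop rear [302.7 719.4]
0 armend [302.1  59.6]
0 ribend [302.2 235.4]
0 foottop rear [302.7 735.3]
3 armend [302.2  65. ]
3 ribend [302.2 231.3]
3 foottop rear [302.7 750.9]
```

View pics/w18.png

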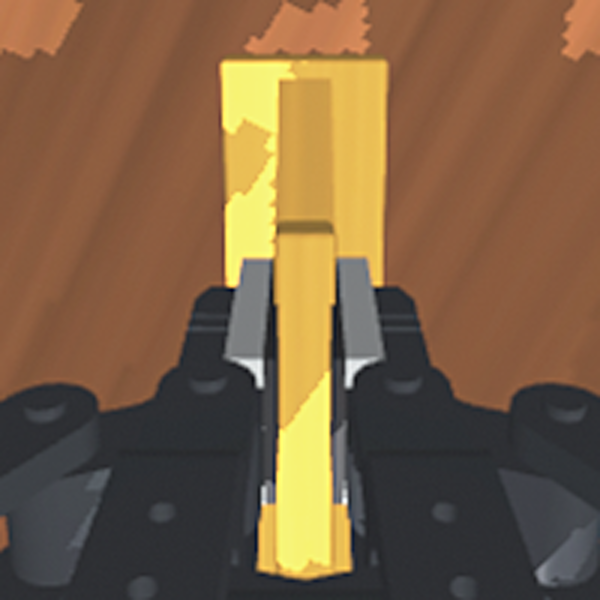

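View pics/s18.png

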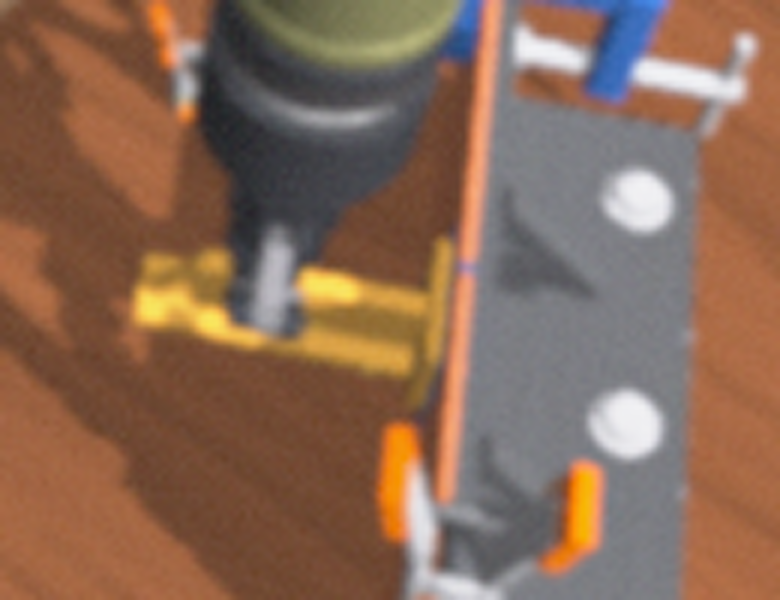

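View pics/t18.png

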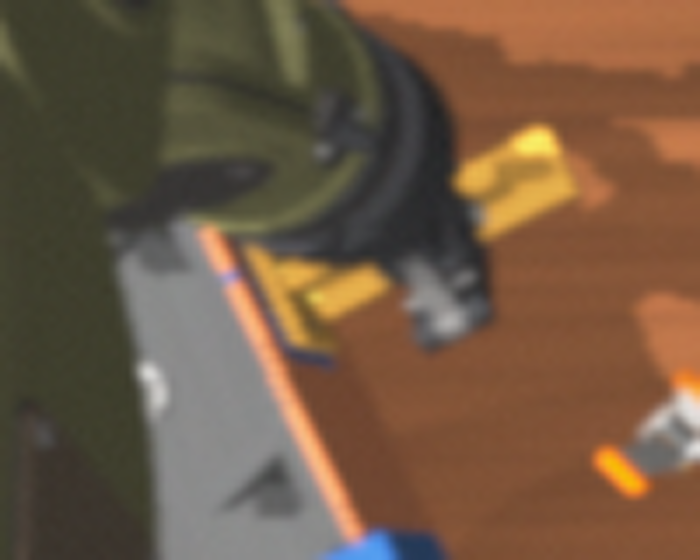

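Call:
send_rows --targets '[[[0,0,0],[0,0,0],255],[[0,0,0],[0,0,0],255],[[0,0,0],[0,0,0],255],[[0,0,0],[0,0,0],255],[[0,0,0],[0,0,0],255],[[0,0,0],[0,0,0],255],[[0,0,0],[0,0,0],255],[[0,0,0],[0,0,0],255]]'

```text
t: 18.88
tool_pos: [0.5769, 0.1599, 0.119]
eef_rot: [0.848, -0.531, -0.001, 0.0]
contact_force: [4.0, -9.7, -5.2]
finger_gap: 0.089
```

Call:
send_rows --targets '[[[0,0,0],[0,0,0],255],[[0,0,0],[0,0,0],255],[[0,0,0],[0,0,0],255],[[0,0,0],[0,0,0],255],[[0,0,0],[0,0,0],255],[[0,0,0],[0,0,0],255],[[0,0,0],[0,0,0],255],[[0,0,0],[0,0,0],255]]'

```text
t: 19.55
tool_pos: [0.5769, 0.1598, 0.119]
eef_rot: [0.848, -0.531, -0.001, 0.0]
contact_force: [4.3, -9.2, -4.8]
finger_gap: 0.088
```

Call:
send_rows --targets '[[[0,0,0],[0,0,0],255],[[0,0,0],[0,0,0],255],[[0,0,0],[0,0,0],255],[[0,0,0],[0,0,0],255],[[0,0,0],[0,0,0],255],[[0,0,0],[0,0,0],255],[[0,0,0],[0,0,0],255],[[0,0,0],[0,0,0],255]]'

```text
t: 20.22
tool_pos: [0.5769, 0.1599, 0.119]
eef_rot: [0.848, -0.531, -0.0, 0.0]
contact_force: [3.4, -9.9, -4.8]
finger_gap: 0.089
```

Call:
send_rows --targets '[[[0,0,0],[0,0,0],255],[[0,0,0],[0,0,0],255],[[0,0,0],[0,0,0],255],[[0,0,0],[0,0,0],255],[[0,0,0],[0,0,0],255],[[0,0,0],[0,0,0],255],[[0,0,0],[0,0,0],255],[[0,0,0],[0,0,0],255]]'

```text
t: 20.88
tool_pos: [0.5769, 0.1599, 0.119]
eef_rot: [0.848, -0.531, -0.001, 0.0]
contact_force: [4.0, -9.5, -4.7]
finger_gap: 0.091
```

```bash
python3 chk.py 19 1
python3 - <<'E'
from h import *
cv2.imwrite('pics/sfin.png',cams.capture('scene'))
E
```

```text
t 20.88 tcp [576.9 159.9 119. ] yawY -154.11 z [-0.001  0.    -1.   ] F [ 4.  -9.5 -4.7] M [-2.07 -0.79 -0.01] gap 0.091 j [ 0.27  0.51 -0.25  0.8   0.   -1.75]
tcp in panel [-72.8  -0.2 119. ] F panel [-10.27   0.61  -4.74] M [ 0.19  2.21 -0.01]
```

View pics/sfin.png

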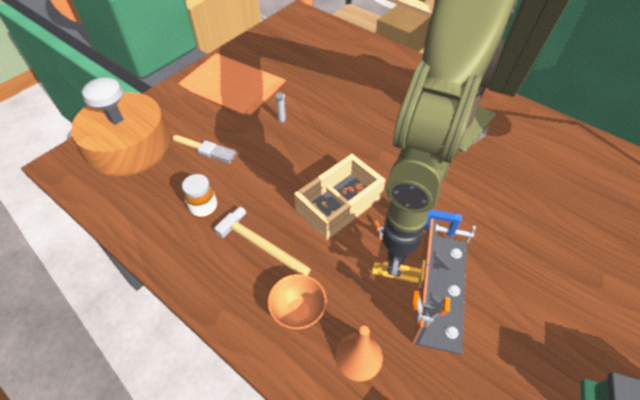

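```bash
python3 -c "
from h import *
job_done(); s=get_state(); print(s['t'],s['contact_force'],s['finger_gap'])"
```

```text
the job is handed in; nothing more can be done
the job is handed in; nothing more can be done
```

I clipped the largest orange-tipped clip over the free end of the panel. I then picked up the bracket and held its foot against the copper inside the blue patch, and I handed in at about t = 21 s, still gripping and pushing.

- **Clip:** in the camera picture its grips and jaw tips fall within about 2 mm of where they should be at the marked spot (y = -115 mm, pivot 14 mm above the edge). The network's own clip point was about 4 px (roughly 9 mm) off that; I went by the picture. Either way it is inside the 25 mm allowed.
- **Push:** it read 10 to 11 N along the panel's normal for about 2.8 s, up to the hand-in, and no reading went above about 11 N.
- **Foot:** its centre is about 54.5 mm above the bench, and its sideways offset from the patch centre is under 1 mm by the measured arm pose. The tool stands vertical to within 0.1° and square to the panel. I corrected a 0.4° tilt that appeared under load.
- **Other things:** none looked moved in the last scene picture.

I inferred that the foot sits flat from the arm's pose, the moment readings and the pictures; I could not measure it directly.

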